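# Crumb tray back into the roll board

## Task

Slide the emptied crumb tray under the slats of the roll board, nose first, and push it in gently until its catch clicks and holds it home against the springy stop. Then let go of it. Do not force it, and leave the roll on the board and the jars around it where they are.

Things in the scene. Friction and masses are not known exactly. Their poses are not given: they have to be found in the camera images.
- board: Small slatted hardwood board for cutting rolls, 140 long (its x) x 128 wide (its y) x 36 mm high; stands fast. Under the slats an open-bottomed tunnel for the crumb tray, 95.6 mm wide and 22 mm high, runs along its x from the open mouth at x = -70 mm to the closed rear rail. Origin: centre of its underside, on the table; x points from the mouth inward, z up.
- mouth (a point): Middle of the board's mouth, at table height, 70 mm from the board's origin; axes of the board: x points into the tunnel. Over the first 18 mm the side walls are flared, about 6 mm a side wider at the very mouth.
- tray: Crumb tray: shallow open steel pan, 0.18 to 0.37 kg, sliding on the table. 118 long (its x) x 92 wide x 20 mm high at most: in the tunnel 1.8 mm play a side, 2 mm headroom. At x = -46 to -60 mm a wooden front bar, 92 wide, 20 mm high, with a pull tab. Origin: on the underside, between bar face (x = -60) and nose tip (x = +58); x points to the nose, z up. Goes in x along the board's x.
- nose (a point): Foremost point of the tray: the rolled rim of the low wall at its nose, in the middle, 58 mm ahead of the tray's origin, 16 mm above the table; tray axes. The rim's top is 18 mm above the table; the nose is 84 mm wide, with bevelled corners. Home, it lies 100 to 120 mm inside the mouth, the bar's face 2 mm inside to 18 mm outside it.
- tab (a point): Middle of the wooden pull tab on the front bar, 74 mm behind the tray's origin, 11 mm above the table; tray axes. The tab is 20 mm wide (tray's y), stands 28 mm out from the bar (x = -60 to -88 mm of the tray) and reaches from 2 to 19 mm above the table. Pinch it across its sides from above, or push on its flat end; it stays outside the tunnel.
- catch_ball (a joint): Lift of the spring ball in the tunnel's roof just before the stop pad, m: 0 down, 2 mm as the nose's rim passes under it. Passing takes 4 to 6 N of push over some 4 mm, besides 0.5 to 2 N of sliding friction; then it snaps down behind the rim. Ball and pad share a slotted plate that is set differently on each board, up to 10 mm deeper or shallower: home must be felt.
- stop_pad (a joint): Travel of the sprung rubber stop pad at the back of the tunnel, m: 0 free, grows as the nose presses it inward, 4 N per mm. A caught tray keeps it pressed in by about 0.4 to 0.9 mm; short of the catch the tray does not reach it. Pressed beyond 2.5 mm (10 N) it is overdriven.
- roll: A filled bread roll, 83 mm wide, 36 mm high, lying on the rear half of the board; stays there.
- honey_jar: Honey jar with red lid, 62 x 86 mm high, beyond the board; stays there.
- jam_jar: Jam jar with pale lid, 62 x 99 mm high, beyond the board; stays there. To the right of it are fixed glass jars up to 235 mm high, and in front of the board plates under clear glass domes up to 165 mm high: travel above them.

How it is judged (in metres and radians):
On the way, in this order (a step that is already met when the one before it is completed fails the run):
1. the tray's nose is under the slats, at least 20 mm in from the mouth, with the tray on the table (x of nose in the frame of mouth above 0.02 m and y of nose in the frame of mouth between -0.006 and 0.006 m and angle between the x axis of tray and the x axis of board, either way round below 0.12 rad and height (world z) of tray below 0.004 m), for 0.1 s.
2. the nose has passed the catch and presses the stop pad in (value of joint stop_pad above 0.0002 m and x of nose in the frame of mouth above 0.093 m), for 0.1 s.
At the end, for the whole second after the job is handed in: The tray lies in the tunnel, held home by the catch: let go and at rest, its nose still presses the sprung stop pad in by 0.2 to 1.5 mm (only a caught tray can), straight in the tunnel to 0.06 rad, flat on the table to 3 mm (all of step 2 and value of joint stop_pad below 0.0015 m and angle between the x axis of tray and the x axis of board, either way round below 0.06 rad and height (world z) of tray below 0.003 m and linear speed of tray below 0.01 m/s); the robot touches nothing.
It fails at once if the tray is forced: the stop pad driven in more than 2.5 mm (10 N) (value of joint stop_pad above 0.0025 m).
It fails at once if the tray is rammed or jammed against the board with more than 20 N (contact force between tray and board above 20 N).
It fails at once if the roll is moved by more than 15 mm (distance of roll from where it was at the start of the episode above 0.015 m).
It fails at once if the honey jar or the jam jar is moved by more than 15 mm (distance of any of honey_jar, jam_jar from where it was at the start of the episode above 0.015 m).
It also fails if it takes over 61 s, if anything falls off the work surface, if the arm or the gripper's body presses on something with over 40 N, if the wrist force passes 120 N, or if a joint passes its speed limit or range.

## Robot

A 6-joint arm with a two-finger parallel gripper is mounted at the origin on a cart in front of the work surface, level with it; the furniture and walls round the work are solid. World frame = base frame: x ahead of the robot, y to its left, z up, the work surface at z = 0. Lengths are in mm, angles in degrees, forces in N, time in s.
With the tool pointing down it reaches from about 400 to 925 mm from the base axis. Payload 3.4 kg.
Tool frame: the origin (TCP) lies midway between the tips of the shut fingers; the grasp point (between the pads) lies 19 mm behind it (env.grasp_offset is the z of the grasp point in the tool frame, in mm); z points along the fingers, y is the direction in which the jaws open and shut (so a half turn about z gives the same grasp; the last joint's range is limited). The gripper opens to 85 mm and grips with 20 to 120 N. Pads are 22 mm wide; open, the fingers measure 114 mm over their backs; the gripper's body (76 mm by 85 mm) begins 54 mm behind the grasp point. The pads swing forward as they close: fully open they stand 13 mm farther back than shut.
Start: joints at [-81.331, 17.578, 86.31, -0, 76.112, -4.211], TCP at [128.149, -560.543, 195.405] pointing down, gripper open.
Joint ranges: [-179.03, 179.03], [-60, 130.46], [8.19, 133.38], [-81.62, 261.62], [5.75, 156.47], [-153.77, 153.77]. Speed limits (degrees/s): [147.25, 147.25, 180, 180, 180, 180].

## Interface

Orientations are given as [roll, pitch, yaw] about the fixed x, y, z axes, in that order (R = Rz(yaw) Ry(pitch) Rx(roll)).
In Python, from rig import env, capture, camera_model, workorder gives the robot as it stands.
- The arm moves only by the tool send_rows, never from a script. Its argument "deltas" is a list of rows, each an object of numbers: "jaw": the gripper command: -1 is fully open, 1 is shut, values between are in proportion; "tx", "ty", "tz": the shift along the tool's x, y, z in mm; "rx", "ry", "rz": the turn, a rotation vector about the tool's x, y, z in degrees. A call has 1 to 10 rows; each row is the pose to reach, as a shift and turn from the pose commanded when the call began, along the tool's axes at that moment; what a row does not reach only later rows make up. A row lasts 1/12 s, in which the tool goes at most 41.7 mm and 7.16 degrees, less where a joint would pass 70% of its speed; a pose out of reach is approached as far as the arm can. A call with a gripper value outside its range is refused whole. The fingers move at their own pace and stop on an object; the grip force is fixed at half the most. Time passes only in rows, so rows that repeat a pose let the fingers close. It gives the time, the measured TCP pose, the force and the opening at its end, in the units of the state.
- env.read_state(): the state, without advancing time (a new reading comes with each control period).
- capture(name): name is "scene" or "top" or "wrist"; returns the picture (384x512x3 uint8, red, green, blue); there is no depth.
- camera_model(name): a dict with "camera_matrix" (3x3 intrinsics, pixels), "k1" (the pictures are not rectified: a ray, as slopes to the right and down, at radius r is drawn at 1 + k1 r^2 times it, then the intrinsics apply), "R" (3x3) and "t" (3): a world point X has camera coordinates R X + t. Camera axes: x right, y down, z forward; pixel columns grow to the right and rows downward; lengths in mm; the calibration is good to about 2 mm. A picture is of the moment at which its call begins: read the wrist's pose just before it. camera_model takes no time and is no camera call; for the wrist camera it gives the pose at the moment of the call.
- workorder.sign_off(): hands the job in, once; it reports no verdict.
The state is a dict: "time": time; "joint_pos": joint angles; "joint_velocities": joint speeds; "effort": joint torques, N m; "eef_pos": TCP position; "orientation": TCP orientation; "ft_force": force on the tool from outside, world axes, zero at the start; "moment": the same for the moment, N m; "width": finger opening in mm.
Only numpy, scipy, OpenCV 4.12 (cv2) and the standard library are available. Lean on these libraries where they do the work, as an engineer would, in place of code of your own. Each camera call takes 0.05 s, during which the arm holds its last target.

## Working session

There is one attempt and no reset: what is moved stays moved. The work goes in short steps, Python scripts to look and compute and a tool call to move; the robot and the scene stay as the last step left them, time stands still between calls to the robot, and variables do not carry over. Pictures are saved under pics/ and viewed, and the job is handed in when it is done.

Besides the shell and the picture viewer there is one more tool, called after "Call:" as name(argument=value, ...), one argument or row to a line, values as JSON. send_rows: Moves the arm, as the interface text tells. Its arguments: {"type":"object","properties":{"deltas":{"type":"array","items":{"type":"object","properties":{"jaw":{"type":"number"},"tx":{"type":"number"},"ty":{"type":"number"},"tz":{"type":"number"},"rx":{"type":"number"},"ry":{"type":"number"},"rz":{"type":"number"}}}}},"required":["deltas"]}

```bash
ls; mkdir -p pics
python3 - <<'E'
from rig import env,capture,camera_model
import cv2
s=env.read_state()
print({k:s[k] for k in('time','eef_pos','orientation','ft_force','width')}, env.grasp_offset)
for n in('scene','top','wrist'):
    m=camera_model(n); print(n,m['camera_matrix'],m['k1'],m['R'],m['t'])
    cv2.imwrite(f'pics/{n}0.png',capture(n)[:,:,::-1])
E
```

```text
pics
{'time': 0.0, 'eef_pos': array([ 128.01129513, -559.75533928,  194.47201017]), 'orientation': array([-1.79879444e+02, -7.87124564e-03,  1.28797420e+01]), 'ft_force': array([ 0.76756541, -0.18023721,  0.1278036 ]), 'width': 85.23604738456294} -18.700000000000003
scene [[444.78917035   0.         258.33389692]
 [  0.         444.78917035 184.80175363]
 [  0.           0.           1.        ]] -0.08881977407143615 [[-5.08471716e-01 -8.61078456e-01  6.37360979e-04]
 [-4.11714200e-01  2.42469342e-01 -8.78464590e-01]
 [ 7.56272393e-01 -4.46936808e-01 -4.77807030e-01]] [462.09138911 295.98374117 472.65334929]
top [[354.52516423   0.         256.00461139]
 [  0.         354.52516423 196.19130962]
 [  0.           0.           1.        ]] -0.05953684895177315 [[ 4.98922928e-04 -9.99465178e-01  3.26972352e-02]
 [-9.91940482e-01 -4.63749947e-03 -1.26619800e-01]
 [ 1.26703714e-01 -3.23705377e-02 -9.91412284e-01]] [107.18187604 656.3657708  829.50464539]
wrist [[301.25849686   0.         258.19393337]
 [  0.         301.25849686 194.56969566]
 [  0.           0.           1.        ]] -0.03561182491716651 [[ 0.22282817 -0.97485529 -0.00218534]
 [-0.93129669 -0.21353329  0.29511017]
 [-0.28815635 -0.06372366 -0.95546073]] [-573.1626611   -38.22480422  379.4610438 ]
```

View pics/scene0.png

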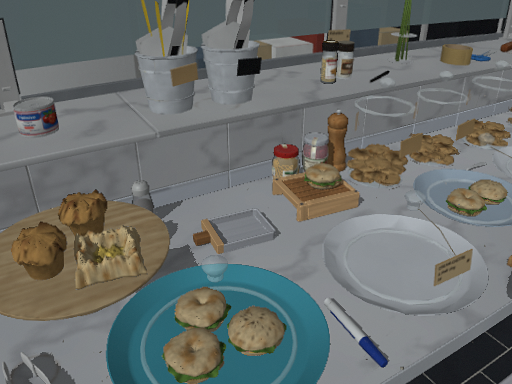

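View pics/top0.png

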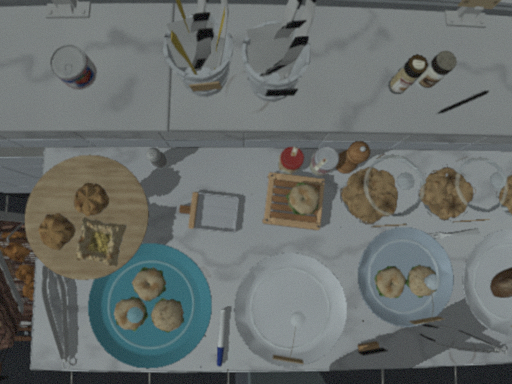

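View pics/wrist0.png

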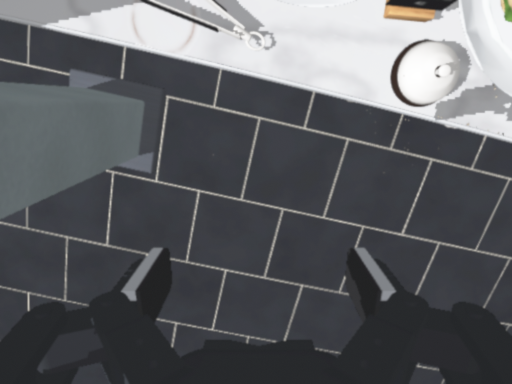

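The top view shows the tray at about (215,210) with its tab at (186,209). The board is at (295,200), with its mouth towards the tray and the roll at (303,198). I'll zoom in.

```bash
cat > h.py <<'E'
import numpy as np,cv2
from rig import env,capture,camera_model
def ray(m,uv):
    K=m['camera_matrix'];k=m['k1']
    d=np.array([(uv[0]-K[0,2])/K[0,0],(uv[1]-K[1,2])/K[1,1]])
    u=d.copy()
    for _ in range(30): u=d/(1+k*(u@u))
    R=np.array(m['R']);t=np.array(m['t'])
    return -R.T@t, R.T@np.array([u[0],u[1],1.])
def onz(m,uv,z):
    c,d=ray(m,uv); return c+d*(z-c[2])/d[2]
def proj(m,X):
    p=np.array(m['R'])@np.array(X)+m['t']; x=p[:2]/p[2]; x=x*(1+m['k1']*(x@x)); K=m['camera_matrix']
    return np.array([K[0,0]*x[0]+K[0,2],K[1,1]*x[1]+K[1,2]])
E
python3 - <<'E'
import cv2
t=cv2.imread('pics/top0.png'); s=cv2.imread('pics/scene0.png')
cv2.imwrite('pics/topz.png',cv2.resize(t[140:240,170:340],None,fx=4.6,fy=4.6,interpolation=cv2.INTER_CUBIC))
cv2.imwrite('pics/scenez.png',cv2.resize(s[120:260,185:370],None,fx=4.2,fy=4.2,interpolation=cv2.INTER_CUBIC))
from h import *
m=camera_model('top')
for n,p,z in [('tabend',(180,209),19),('barTL',(192,193),20),('barBL',(190,228),20),('noseT',(239,195),18),('noseB',(237,231),18),('bdTL',(270,173),36),('bdBL',(266,222),36),('bdTR',(325,177),36),('bdBR',(321,227),36)]:
    print(n,onz(m,p,z).round(1))
E
```

```text
tabend [625.7 297.5  19. ]
barTL [665.9 268.5  20. ]
barBL [578.6 271.4  20. ]
noseT [661.7 150.9  18. ]
noseB [571.6 155.3  18. ]
bdTL [714.9  73.9  36. ]
bdBL [593.1  84.3  36. ]
bdTR [705.8 -64.   36. ]
bdBR [581.  -51.1  36. ]
```

View pics/topz.png

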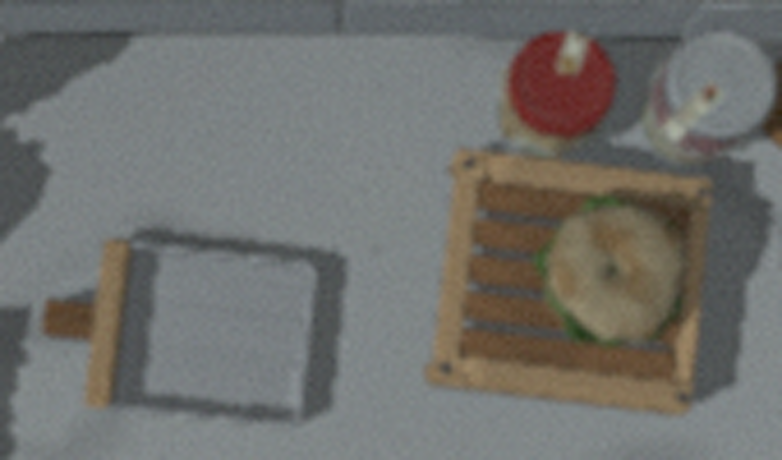

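View pics/scenez.png

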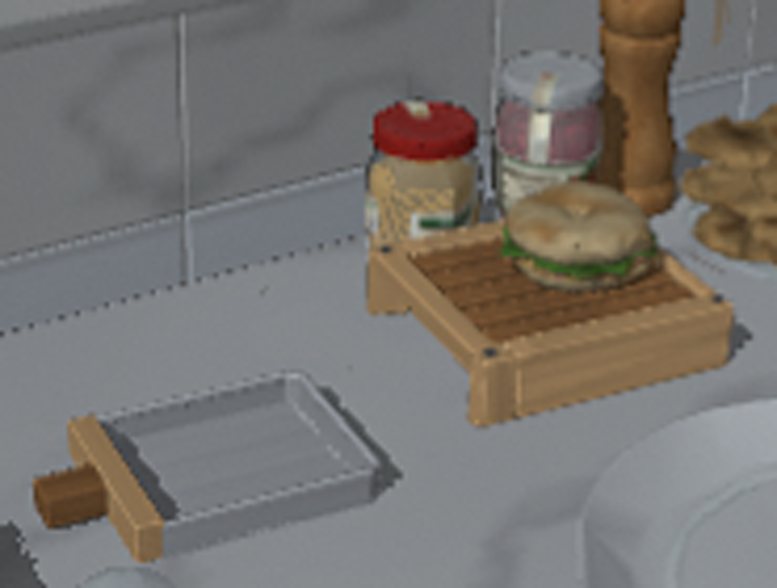

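Run:
```python
from h import *
m=camera_model('top'); print('cam',ray(m,(256,196))[0])
f=lambda p:((p[0]+.5)/4.6-.5+170,(p[1]+.5)/4.6-.5+140)
P=dict(bTL=(456,152,36),bTR=(711,180,36),bBR=(690,412,36),bBL=(428,383,36),
 barTL=(107,240,20),barTR=(129,242,20),barBL=(88,404,20),barBR=(110,406,20),tabT=(44,299,19),tabB=(44,336,19),tabTr=(95,303,19),tabBr=(92,339,19),nT=(313,258,18),nB=(299,412,18))
W={k:onz(m,f(v),v[2]) for k,v in P.items()}
for k,v in W.items(): print(k,v.round(1))
d=lambda a,b:np.linalg.norm(W[a]-W[b]).round(1)
an=lambda a,b:np.degrees(np.arctan2(*(W[b]-W[a])[[1,0]])).round(1)
print('board',d('bTL','bTR'),d('bBL','bBR'),d('bTL','bBL'),d('bTR','bBR'),an('bTL','bTR'),an('bBL','bBR'),an('bBL','bTL'),an('bBR','bTR'))
print('bar',d('barTL','barBL'),an('barBL','barTL'),an('barBR','barTR'),d('barTL','barTR'),'tab',d('tabT','tabB'), an('tabT','tabTr'),an('tabB','tabBr'))
```

```text
cam [545.92098394 137.01996014 901.98544676]
bTL [715.8  77.1  36. ]
bTR [701.4 -61.8  36. ]
bBR [575.7 -47.5  36. ]
bBL [591.   92.5  36. ]
barTL [669.  266.4  20. ]
barTR [668.  254.4  20. ]
barBL [580.  274.6  20. ]
barBR [579.  262.8  20. ]
tabT [636.7 299.9  19. ]
tabB [616.6 299.3  19. ]
tabTr [634.7 272.2  19. ]
tabBr [615.1 273.4  19. ]
nT [659.9 154.3  18. ]
nB [576.1 161.3  18. ]
board 139.6 140.8 125.8 126.5 -95.9 -96.2 -7.0 -6.5
bar 89.4 -5.3 -5.4 12.0 tab 20.1 -94.2 -93.3
```

```bash
cat >> h.py <<'E'
from scipy.spatial.transform import Rotation as Ro
def pose():
    s=env.read_state(); return np.array(s['eef_pos']),Ro.from_euler('xyz',s['orientation'],degrees=True)
def delta(p0,R0,p1,yaw,roll=180):
    R1=Ro.from_euler('xyz',[roll,0,yaw],degrees=True)
    return R0.inv().apply(np.array(p1)-p0).round(1),(R0.inv()*R1).as_rotvec(degrees=True).round(2)
E
python3 - <<'E'
from h import *
m=camera_model('wrist'); p,R=pose()
c=ray(m,(256,192))[0]; print('cam in tool',R.inv().apply(c-p).round(1), 'R',(np.array(m['R'])@R.as_matrix()).round(3))
m=camera_model('top')
for n,px,z in [('teal c',(150,305),10),('teal R',(212,305),10),('teal top',(150,243),10),('white c',(290,307),10),('white T',(290,252),10),('whiteL',(235,307),10),('wood c',(88,217),10),('woodR',(149,217),10),('honey',(292,158),86),('jam',(326,159),99),('salt',(157,158),60),('wallbase',(215,148),0),('tealknob',(135,315),165),('whiteknob',(297,319),165)]:
    print(n,onz(m,px,z).round(0))
p0=np.array([128.149,-560.543,195.405]);R0=Ro.from_euler('xyz',[180,0,12.88],degrees=True)
for t,y in [((430,-350,330),40),((560,0,330),75),((625.5,200,330),85.5)]:
    print(t,delta(p0,R0,t,y))
    p0,R0=np.array(t),Ro.from_euler('xyz',[180,0,y],degrees=True)
E
```

```text
cam in tool [  75.4   -0.6 -178. ] R [[-0.     1.     0.   ]
 [-0.955  0.    -0.295]
 [-0.295 -0.     0.955]]
teal c [390. 367.  10.]
teal R [391. 216.  10.]
teal top [541. 372.  10.]
white c [385.  24.  10.]
white T [520.  23.  10.]
whiteL [386. 159.  10.]
wood c [605. 531.  10.]
woodR [606. 376.  10.]
honey [742.  25.  86.]
jam [737. -53.  99.]
salt [746. 349.  60.]
wallbase [787. 215.   0.]
tealknob [397. 357. 165.]
whiteknob [389.  30. 165.]
(430, -350, 330) (array([ 341.2, -138. , -134.6]), array([  0.  ,   0.  , -27.12]))
(560, 0, 330) (array([ 324.6, -184.6,   -0. ]), array([  0.,   0., -35.]))
(625.5, 200, 330) (array([210.1,  11.5,   0. ]), array([  0. ,   0. , -10.5]))
```

Call:
send_rows(
  deltas=[
    {"tz": -41,"jaw": -1},
    {"tz": -82,"jaw": -1},
    {"tz": -135,"tx": 30,"ty": -12,"rz": -3,"jaw": -1},
    {"tz": -135,"tx": 341,"ty": -138,"rz": -27,"jaw": -1},
    {"tz": -135,"tx": 341,"ty": -138,"rz": -27,"jaw": -1},
    {"tz": -135,"tx": 341,"ty": -138,"rz": -27,"jaw": -1},
    {"tz": -135,"tx": 341,"ty": -138,"rz": -27,"jaw": -1},
    {"tz": -135,"tx": 341,"ty": -138,"rz": -27,"jaw": -1},
    {"tz": -135,"tx": 341,"ty": -138,"rz": -27,"jaw": -1},
    {"tz": -135,"tx": 341,"ty": -138,"rz": -27,"jaw": -1},
  ],
)

```text
$.deltas[0]: bad value
```

Call:
send_rows(
  deltas=[
    {"tx": 0,"ty": 0,"tz": -41,"rx": 0,"ry": 0,"rz": 0,"jaw": -1},
    {"tx": 0,"ty": 0,"tz": -82,"rx": 0,"ry": 0,"rz": 0,"jaw": -1},
    {"tz": -120,"tx": 15,"ty": -6,"rx": 0,"ry": 0,"rz": -3,"jaw": -1},
    {"tz": -135,"tx": 51,"ty": -21,"rx": 0,"ry": 0,"rz": -6,"jaw": -1},
    {"tz": -135,"tx": 341,"ty": -138,"rx": 0,"ry": 0,"rz": -27,"jaw": -1},
    {"tz": -135,"tx": 341,"ty": -138,"rx": 0,"ry": 0,"rz": -27,"jaw": -1},
    {"tz": -135,"tx": 341,"ty": -138,"rx": 0,"ry": 0,"rz": -27,"jaw": -1},
    {"tz": -135,"tx": 341,"ty": -138,"rx": 0,"ry": 0,"rz": -27,"jaw": -1},
    {"tz": -135,"tx": 341,"ty": -138,"rx": 0,"ry": 0,"rz": -27,"jaw": -1},
    {"tz": -135,"tx": 341,"ty": -138,"rx": 0,"ry": 0,"rz": -27,"jaw": -1},
  ],
)

```text
time: 0.98
eef_pos: [379.4, -384.3, 330.2]
orientation: [-180.0, 0.0, 39.9]
ft_force: [0.4, -1.1, 0.5]
width: 85.8
```

Run:
```python
from h import *
p,R=pose(); print(p,delta(p,R,(560,0,330),75))
```

```text
[ 379.39501698 -384.26866255  330.23736853] (array([ 3.849e+02, -1.792e+02,  3.000e-01]), array([-2.000e-02, -0.000e+00, -3.513e+01]))
```

Call:
send_rows(
  deltas=[
    {"tx": 385,"ty": -179,"tz": 0,"rx": 0,"ry": 0,"rz": -35,"jaw": -1},
    {"tx": 385,"ty": -179,"tz": 0,"rx": 0,"ry": 0,"rz": -35,"jaw": -1},
    {"tx": 385,"ty": -179,"tz": 0,"rx": 0,"ry": 0,"rz": -35,"jaw": -1},
    {"tx": 385,"ty": -179,"tz": 0,"rx": 0,"ry": 0,"rz": -35,"jaw": -1},
    {"tx": 385,"ty": -179,"tz": 0,"rx": 0,"ry": 0,"rz": -35,"jaw": -1},
    {"tx": 385,"ty": -179,"tz": 0,"rx": 0,"ry": 0,"rz": -35,"jaw": -1},
    {"tx": 385,"ty": -179,"tz": 0,"rx": 0,"ry": 0,"rz": -35,"jaw": -1},
    {"tx": 385,"ty": -179,"tz": 0,"rx": 0,"ry": 0,"rz": -35,"jaw": -1},
    {"tx": 385,"ty": -179,"tz": 0,"rx": 0,"ry": 0,"rz": -35,"jaw": -1},
    {"tx": 385,"ty": -179,"tz": 0,"rx": 0,"ry": 0,"rz": -35,"jaw": -1},
  ],
)

```text
time: 1.82
eef_pos: [555.8, -6.7, 330.2]
orientation: [-180.0, 0.0, 74.9]
ft_force: [0.1, -0.2, 0.6]
width: 85.4
```

Run:
```python
from h import *
p,R=pose(); print(p,delta(p,R,(625,195,300),85))
```

```text
[555.75985875  -6.74031426 330.20434304] (array([212.8,  14.3,  30.2]), array([-2.000e-02,  1.000e-02, -1.011e+01]))
```

Call:
send_rows(
  deltas=[
    {"tx": 213,"ty": 14,"tz": 30,"rx": 0,"ry": 0,"rz": -10,"jaw": -1},
    {"tx": 213,"ty": 14,"tz": 30,"rx": 0,"ry": 0,"rz": -10,"jaw": -1},
    {"tx": 213,"ty": 14,"tz": 30,"rx": 0,"ry": 0,"rz": -10,"jaw": -1},
    {"tx": 213,"ty": 14,"tz": 30,"rx": 0,"ry": 0,"rz": -10,"jaw": -1},
    {"tx": 213,"ty": 14,"tz": 30,"rx": 0,"ry": 0,"rz": -10,"jaw": -1},
    {"tx": 213,"ty": 14,"tz": 30,"rx": 0,"ry": 0,"rz": -10,"jaw": -1},
    {"tx": 213,"ty": 14,"tz": 30,"rx": 0,"ry": 0,"rz": -10,"jaw": -1},
    {"tx": 213,"ty": 14,"tz": 30,"rx": 0,"ry": 0,"rz": -10,"jaw": -1},
  ],
)

```text
time: 2.48
eef_pos: [624.2, 193.0, 299.5]
orientation: [-179.9, 0.1, 85.0]
ft_force: [0.6, -0.8, -0.7]
width: 85.2
```

Run:
```python
from h import *
import pickle
p,R=pose(); m=camera_model('wrist'); im=capture('wrist')[:,:,::-1]
pickle.dump(m,open('m1.pkl','wb'));print(p,R.as_euler('xyz',degrees=True), env.read_state()['ft_force'])
cv2.imwrite('pics/w1.png',im); cv2.imwrite('pics/w1z.png',cv2.resize(im,None,fx=1.56,fy=1.56,interpolation=cv2.INTER_CUBIC))
```

```text
[624.16178564 193.03989821 299.51872282] [-1.79902795e+02  8.80710133e-02  8.49512442e+01] [ 0.60512021 -0.13175353  0.27412857]
```

View pics/w1z.png

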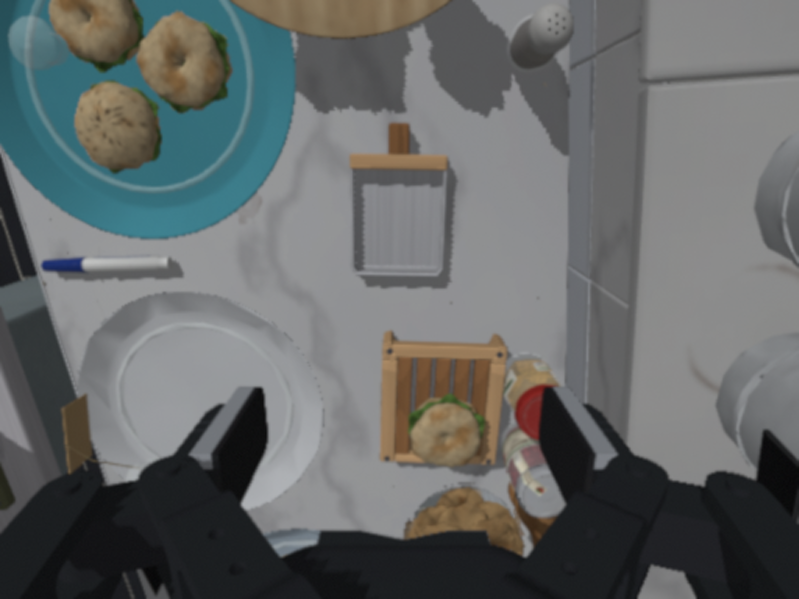

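The tray (bar at (398,162), tab at (399,138)) and the board (mouth rail at about (445,348)) both show clearly. I'll crop closer to measure.

Run:
```python
import cv2
im=cv2.imread('pics/w1.png')
cv2.imwrite('pics/w1t.png',cv2.resize(im[70:190,210:310],None,fx=5,fy=5,interpolation=cv2.INTER_CUBIC))
cv2.imwrite('pics/w1b.png',cv2.resize(im[205:305,235:335],None,fx=6,fy=6,interpolation=cv2.INTER_CUBIC))
```

```text
(no output)
```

View pics/w1t.png

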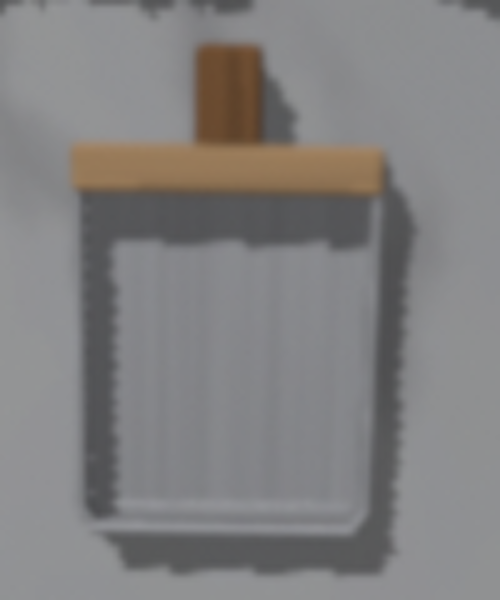

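View pics/w1b.png

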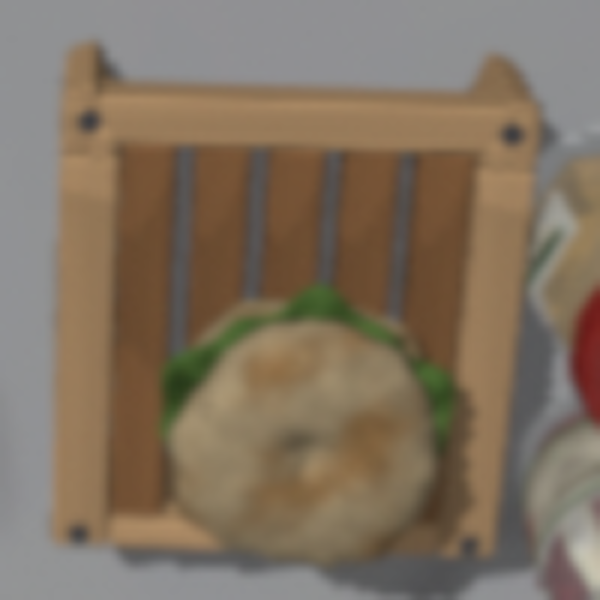

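Run:
```python
from h import *
import pickle
m=pickle.load(open('m1.pkl','rb'))
def f(p,s,ox,oy): return ((p[0]+.5)/s-.5+ox,(p[1]+.5)/s-.5+oy)
T=dict(barL=(73,146,20),barR=(384,149,20),tabL=(196,46,19),tabR=(262,46,19),tabLb=(196,143,19),tabRb=(261,143,19),nL=(103,530,17),nR=(352,534,17),sL=(83,480,18),sR=(370,480,18))
B=dict(s1=(89,121,36),s2=(512,133,36),s3=(78,532,36),s4=(469,545,36),c3=(52,546,36),c4=(492,554,36),c1=(63,88,36),c2=(540,102,36),railL=(110,88,36),railR=(500,98,36))
W={k:onz(m,f(v,5,210,70),v[2])for k,v in T.items()}|{k:onz(m,f(v,6,235,205),v[2])for k,v in B.items()}
for k,v in W.items(): print(k,v.round(1))
an=lambda a,b:np.degrees(np.arctan2(*(b-a)[[1,0]])).round(2)
w=W
print('tray yaw bar',an(w['barL'],w['barR'])-90,'tab',an(w['tabLb']+w['tabRb'],w['tabL']+w['tabR'])-180,'sides',an((w['barL']+w['barR'])/2,(w['sL']+w['sR'])/2), np.linalg.norm(w['barL']-w['barR']))
f_=(w['s1']+w['s2'])/2; r=(w['s3']+w['s4'])/2
print('board yaw',an(f_,r),an(w['s1'],w['s2'])-90,an(w['s3'],w['s4'])-90,an(w['s1'],w['s3']),an(w['s2'],w['s4']),'mid',f_,r,np.linalg.norm(f_-r),(w['c1']+w['c2'])/2,np.linalg.norm(w['c1']-w['c2']),np.linalg.norm(w['c3']-w['c4']))
```

```text
barL [581.4 277.   20. ]
barR [671.4 268.2  20. ]
tabL [619.7 301.2  19. ]
tabR [638.5 299.5  19. ]
tabLb [617.1 274.6  19. ]
tabRb [635.9 273.   19. ]
nL [576.7 161.6  17. ]
nR [654.5 153.4  17. ]
sL [572.4 178.2  18. ]
sR [661.1 170.4  18. ]
s1 [600.   83.8  36. ]
s2 [711.3  70.5  36. ]
s3 [584.5 -42.5  36. ]
s4 [695.8 -56.9  36. ]
c3 [576.6 -46.6  36. ]
c4 [702.3 -60.6  36. ]
c1 [594.1  93.8  36. ]
c2 [718.9  78.7  36. ]
railL [606.4  92.7  36. ]
railR [708.4  80.8  36. ]
tray yaw bar -95.6 tab -95.51 sides -95.59 90.36391260354328
board yaw -96.95 -96.82 -97.36 -96.99 -96.92 mid [655.63440674  77.18172659  36.        ] [640.15685217 -49.72216751  36.        ] 127.84425302919843 [656.48975049  86.24739906  36.        ] 125.6935007395411 126.51825529082026
```

Run:
```python
from h import *
p,R=pose(); print(delta(p,R,(628,289.5,100),84.45),delta(p,R,(628,289.5,30),84.45))
```

```text
(array([ 97.6,  -4.8, 200. ]), array([-0.05,  0.07,  0.42])) (array([ 97.7,  -4.7, 270. ]), array([-0.05,  0.07,  0.42]))
```

Call:
send_rows(
  deltas=[
    {"tx": 40,"ty": -2,"tz": 0,"rx": 0,"ry": 0,"rz": 0.4,"jaw": -0.2},
    {"tx": 80,"ty": -4,"tz": 0,"rx": 0,"ry": 0,"rz": 0.4,"jaw": -0.2},
    {"tx": 97.6,"ty": -4.8,"tz": 30,"rx": 0,"ry": 0,"rz": 0.4,"jaw": -0.2},
    {"tx": 97.6,"ty": -4.8,"tz": 70,"rx": 0,"ry": 0,"rz": 0.4,"jaw": -0.2},
    {"tx": 97.6,"ty": -4.8,"tz": 110,"rx": 0,"ry": 0,"rz": 0.4,"jaw": -0.2},
    {"tx": 97.6,"ty": -4.8,"tz": 150,"rx": 0,"ry": 0,"rz": 0.4,"jaw": -0.2},
    {"tx": 97.6,"ty": -4.8,"tz": 190,"rx": 0,"ry": 0,"rz": 0.4,"jaw": -0.2},
    {"tx": 97.6,"ty": -4.8,"tz": 200,"rx": 0,"ry": 0,"rz": 0.4,"jaw": -0.2},
    {"tx": 97.6,"ty": -4.8,"tz": 200,"rx": 0,"ry": 0,"rz": 0.4,"jaw": -0.2},
    {"tx": 97.6,"ty": -4.8,"tz": 200,"rx": 0,"ry": 0,"rz": 0.4,"jaw": -0.2},
  ],
)

```text
time: 3.37
eef_pos: [629.6, 289.7, 101.8]
orientation: [179.9, -0.0, 84.4]
ft_force: [1.6, -0.2, 0.7]
width: 51.0
```

Run:
```python
from h import *
import pickle
p,R=pose(); m=camera_model('wrist'); im=capture('wrist')[:,:,::-1].copy()
pickle.dump(m,open('m2.pkl','wb'));print(p,R.as_euler('xyz',degrees=True), delta(p,R,(628,289.5,4),84.45))
for X in [(627.8,286.5,19),(628,289.5,4)]:
    u=proj(m,X);print(u); cv2.circle(im,tuple(int(a) for a in u),2,(0,0,255),-1)
cv2.imwrite('pics/w2z.png',cv2.resize(im,None,fx=1.56,fy=1.56,interpolation=cv2.INTER_CUBIC))
```

```text
[629.61180295 289.66305402 101.84278345] [ 1.79933711e+02 -2.03185445e-02  8.43852416e+01] (array([-0.4, -1.7, 97.8]), array([ 0.07, -0.02, -0.06]))
[256.66119301 193.3216952 ]
[256.60668743 185.69858418]
```

View pics/w2z.png

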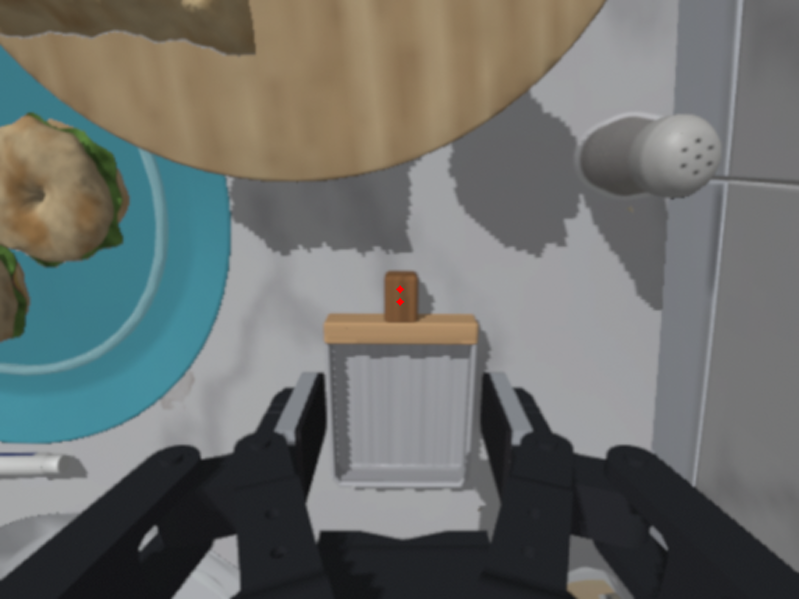

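Call:
send_rows(
  deltas=[
    {"tx": 0,"ty": -0.7,"tz": 40,"rx": 0,"ry": 0,"rz": 0,"jaw": -0.2},
    {"tx": 0,"ty": -0.7,"tz": 75,"rx": 0,"ry": 0,"rz": 0,"jaw": -0.2},
    {"tx": 0,"ty": -0.7,"tz": 90,"rx": 0,"ry": 0,"rz": 0,"jaw": -0.2},
    {"tx": 0,"ty": -0.7,"tz": 96,"rx": 0,"ry": 0,"rz": 0,"jaw": -0.2},
    {"tx": 0,"ty": -0.7,"tz": 96,"rx": 0,"ry": 0,"rz": 0,"jaw": -0.2},
    {"tx": 0,"ty": -0.7,"tz": 96,"rx": 0,"ry": 0,"rz": 0,"jaw": -0.2},
  ],
)

```text
time: 3.92
eef_pos: [630.3, 291.6, 7.2]
orientation: [179.7, -0.1, 84.5]
ft_force: [-0.7, 0.8, 0.7]
width: 51.3
```

Run:
```python
from h import *
import pickle
print(env.read_state())
p,R=pose(); m=camera_model('wrist'); im=capture('wrist')[:,:,::-1].copy()
cv2.imwrite('pics/w3z.png',cv2.resize(im,None,fx=1.56,fy=1.56,interpolation=cv2.INTER_CUBIC))
```

```text
{'time': 3.9167, 'joint_pos': array([ 2.13440210e+01,  3.61972736e+01,  8.31893757e+01, -1.39927585e-03,
        6.03261197e+01,  2.68743979e+01]), 'joint_velocities': array([ 0.01411311, -0.66169011, -0.45892443,  0.0661765 , -0.19317596,
       -0.03654522]), 'effort': array([-2.90037616e-02, -5.92450047e+01, -1.98420095e+01, -2.98142724e-03,
        4.02478350e-02, -4.84470893e-04]), 'eef_pos': array([630.34815305, 291.61885102,   7.24816249]), 'orientation': array([ 1.79743238e+02, -1.28750819e-01,  8.44706012e+01]), 'ft_force': array([-0.72506603,  0.83105728,  0.73557548]), 'moment': array([-0.02825376,  0.05249543, -0.01926205]), 'width': 51.33271821146517}
```

View pics/w3z.png

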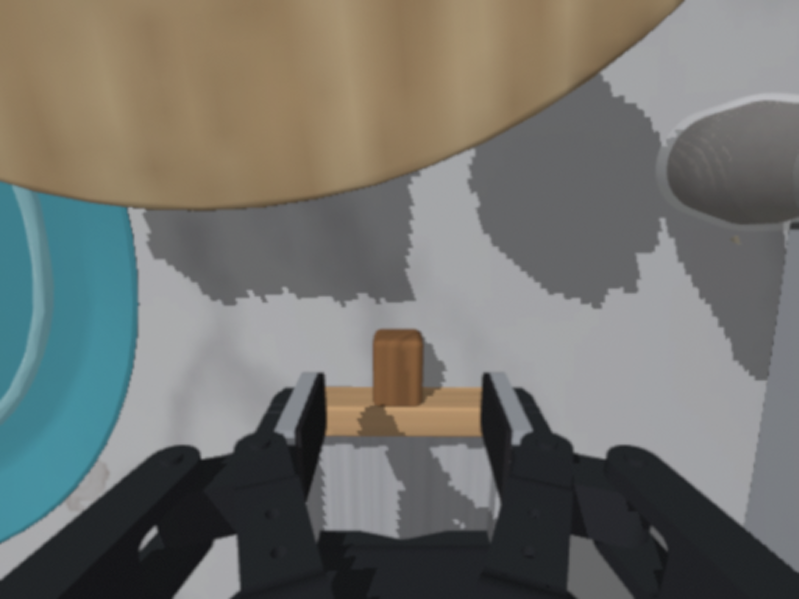

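Run:
```python
from h import *
p,R=pose(); m=camera_model('wrist')
for d in [(0,0,0),(0,0,-18.7),(11,0,0),(-11,0,0),(0,25,-5)]:
    print(d,(proj(m,p+R.apply(d))*1.56).round(0))
c,dd=ray(m,(398/1.56,331/1.56)); print('tab end',onz(m,(398/1.56,333/1.56),19),'tab base',onz(m,(398/1.56,404/1.56),19), env.read_state()['eef_pos'])
```

```text
(0, 0, 0) [403. 353.]
(0, 0, -18.7) [404. 372.]
(11, 0, 0) [403. 327.]
(-11, 0, 0) [403. 377.]
(0, 25, -5) [466. 358.]
tab end [629.68676174 304.8213458   19.        ] tab base [626.68925791 274.82902041  19.        ] [630.57287424 291.79866993   7.6075354 ]
```

Call:
send_rows(
  deltas=[
    {"tx": -1.5,"ty": -1.7,"tz": 0.5,"rx": 0,"ry": 0,"rz": 0,"jaw": -0.2},
    {"tx": -1.5,"ty": -1.7,"tz": 0.5,"rx": 0,"ry": 0,"rz": 0,"jaw": -0.2},
    {"tx": -1.5,"ty": -1.7,"tz": 0.5,"rx": 0,"ry": 0,"rz": 0,"jaw": -0.2},
    {"tx": -1.5,"ty": -1.7,"tz": 0.5,"rx": 0,"ry": 0,"rz": 0,"jaw": -0.2},
  ],
)

```text
time: 4.3
eef_pos: [626.4, 289.7, 4.8]
orientation: [179.9, -0.0, 84.5]
ft_force: [-0.4, -0.1, 0.1]
width: 51.3
```

Run:
```python
from h import *
s=env.read_state();print(s['eef_pos'],s['orientation'],s['ft_force'],s['joint_velocities'])
im=capture('wrist')[:,:,::-1].copy()
s=env.read_state();print(s['eef_pos'],s['orientation'],s['ft_force'],s['joint_velocities'])
cv2.imwrite('pics/w4z.png',cv2.resize(im[180:300,180:340],None,fx=4,fy=4,interpolation=cv2.INTER_CUBIC))
```

```text
[626.42044087 289.66961151   4.75429374] [ 1.79934707e+02 -3.43671469e-02  8.44802138e+01] [-0.37031186 -0.10072029  0.08019343] [-0.07538387  0.44353727  0.17525764 -0.04462557 -0.24280632  0.02608799]
[626.26986175 289.62681163   4.48057638] [ 1.79956637e+02 -2.31662483e-02  8.44817821e+01] [ 0.2375821  -0.47223688 -0.73365144] [ 0.05994599  0.41806898  0.21742976 -0.06358925 -0.13221193  0.00665514]
```

View pics/w4z.png

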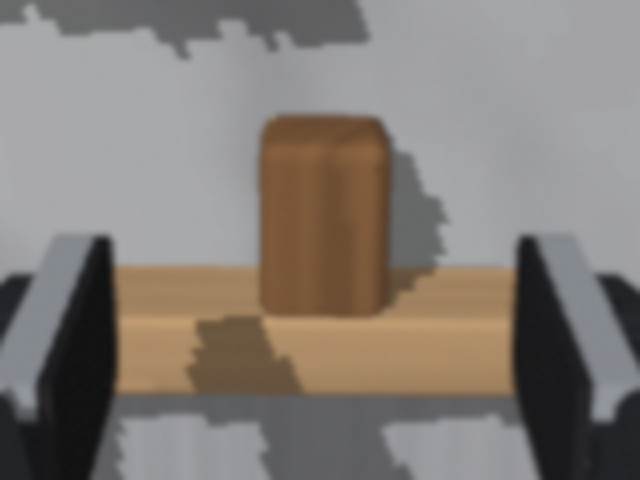

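Call:
send_rows(
  deltas=[
    {"tx": 0,"ty": 0.5,"tz": 0,"rx": 0,"ry": 0,"rz": 0,"jaw": 0.3},
    {"tx": 0,"ty": 0.5,"tz": 0,"rx": 0,"ry": 0,"rz": 0,"jaw": 0.45},
    {"tx": 0,"ty": 0.5,"tz": 0,"rx": 0,"ry": 0,"rz": 0,"jaw": 1},
    {"tx": 0,"ty": 0.5,"tz": 0,"rx": 0,"ry": 0,"rz": 0,"jaw": 1},
    {"tx": 0,"ty": 0.5,"tz": 0,"rx": 0,"ry": 0,"rz": 0,"jaw": 1},
    {"tx": 0,"ty": 0.5,"tz": 0,"rx": 0,"ry": 0,"rz": 0,"jaw": 1},
  ],
)

```text
time: 4.85
eef_pos: [626.5, 289.4, 3.8]
orientation: [-180.0, 0.0, 84.5]
ft_force: [-1.4, 0.5, 0.3]
width: 0.2
```

Run:
```python
from h import *
s=env.read_state();print(s['eef_pos'],s['orientation'],s['ft_force'],s['width'])
im=capture('wrist')[:,:,::-1].copy()
s=env.read_state();print(s['eef_pos'],s['orientation'],s['ft_force'],s['width'])
cv2.imwrite('pics/w5z.png',cv2.resize(im[160:384,130:390],None,fx=2.6,fy=2.6,interpolation=cv2.INTER_CUBIC))
```

```text
[626.49785395 289.43469405   3.78211796] [-1.79990679e+02  3.43024859e-03  8.44782214e+01] [-1.37948403  0.53163336  0.32436035] 0.16418368155059251
[626.49536181 289.43826477   3.78596283] [-1.79992142e+02  3.89213750e-03  8.44826594e+01] [-0.68544946  0.51077882  0.27383725] -0.06172458981318433
```

View pics/w5z.png

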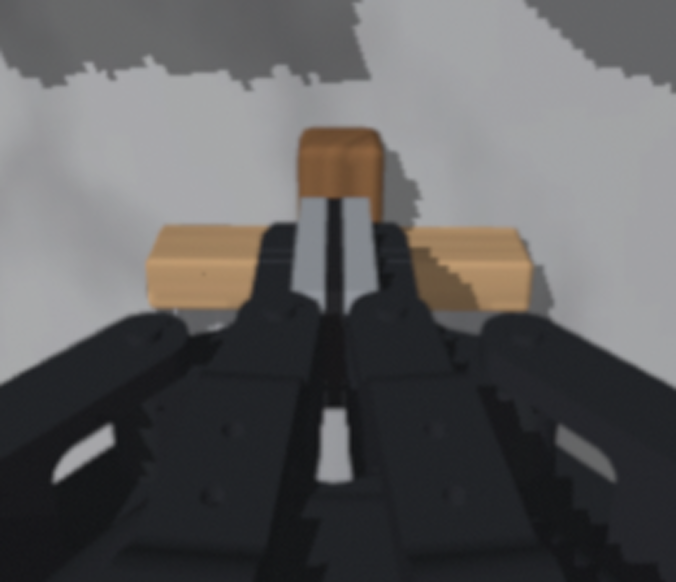

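Run:
```python
from h import *
s=capture('scene')[:,:,::-1];t=capture('top')[:,:,::-1]
m=camera_model('scene');p=env.read_state()['eef_pos'];print(proj(m,p),proj(m,(627,287,19)),proj(camera_model('top'),p), env.read_state()['joint_pos'])
cv2.imwrite('pics/s6.png',cv2.resize(s[80:260,120:320],None,fx=3.3,fy=3.3,interpolation=cv2.INTER_CUBIC))
cv2.imwrite('pics/t6.png',cv2.resize(t[120:250,130:280],None,fx=4,fy=4,interpolation=cv2.INTER_CUBIC))
```

```text
[200.83951719 241.8388882 ] [201.42516175 234.53044581] [184.28377589 209.25152495] [ 2.12910525e+01  3.62617305e+01  8.36796951e+01 -6.87961715e-04
  6.00642804e+01  2.68093481e+01]
```

View pics/s6.png

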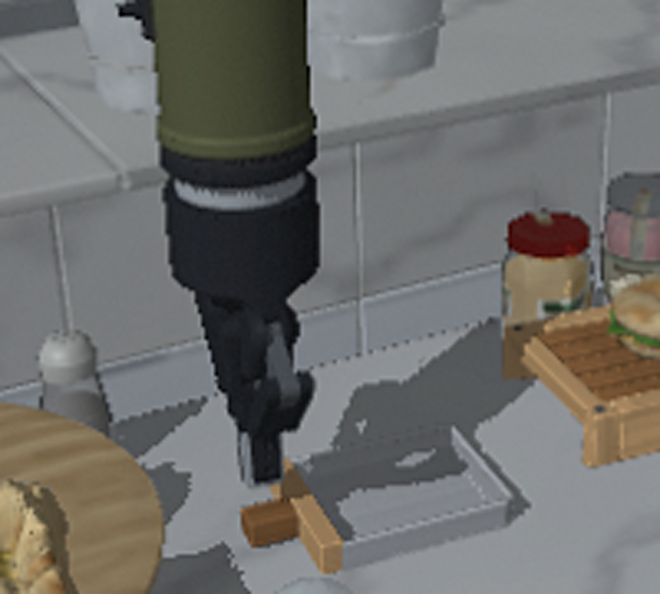

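View pics/t6.png

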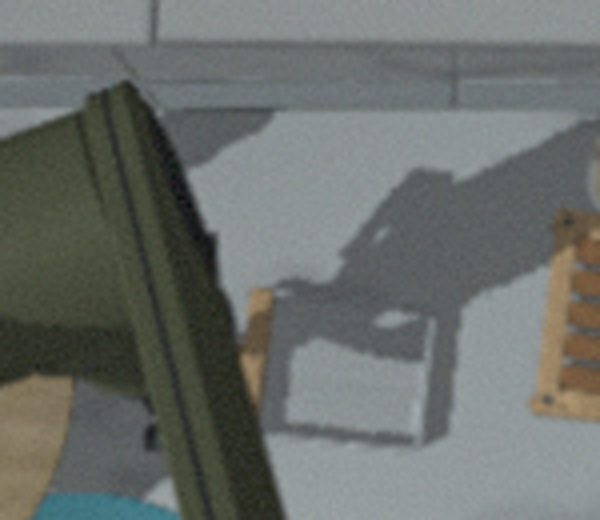

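Run:
```python
from h import *
ms=camera_model('scene');mw=camera_model('wrist');p,R=pose()
def tri(a,b):
    c1,d1=a;c2,d2=b;d1=d1/np.linalg.norm(d1);d2=d2/np.linalg.norm(d2)
    s=np.linalg.lstsq(np.c_[d1,-d2],c2-c1,rcond=None)[0]; q1=c1+s[0]*d1;q2=c2+s[1]*d2
    return (q1+q2)/2,np.linalg.norm(q1-q2)
f=lambda x,y:(x/3.3+120,y/3.3+80)
for px in [(262,483),(245,480),(282,483)]:
    for w in [(258.8,235.8)]:
        q,e=tri(ray(ms,f(*px)),ray(mw,w)); print(q.round(1),e.round(1),R.inv().apply(q-p).round(1))
# check tab end
q,e=tri(ray(ms,f(262,545)),ray(mw,(261,209)));print('tabend',q,e)
# tab end top left/right in scene vs expected
for X in [(638.5,299.5,19),(619.7,301.2,19),(581.4,277,20),(671.4,268.2,20)]:
    u=proj(ms,X); print(((u-[120,80])*3.3).round(0))
```

```text
[627.1 293.4  36.3] 7.9 [  3.9   0.2 -32.4]
[627.6 299.8  42.4] 1.4 [ 10.4   0.1 -38.5]
[626.4 286.1  31.1] 16.8 [ -3.4   0.2 -27.3]
tabend [628.61664449 294.72215102  -4.83038473] 5.670080584923905
[240. 506.]
[250. 524.]
[321. 545.]
[267. 461.]
```

Run:
```python
from h import *
ms=camera_model('scene');mw=camera_model('wrist');p,R=pose();print(p)
f=lambda x,y:(x/3.3+120,y/3.3+80)
for px in [(245,478),(262,484),(282,484)]:
    c,d=ray(ms,f(*px)); q=c+d*(626.5-c[0])/d[0]; print(q.round(1),R.inv().apply(q-p).round(1))
for row in (235.8,):
  for z in (-20,-26,-32,-38):
    c,d=ray(mw,(258.8,row)); c=R.inv().apply(c-p);d=R.inv().apply(d); print('x of tip edge',(c+d*(z-c[2])/d[2]).round(1))
for X in [(581.4,277,20),(671.4,268.2,20),(581.4,277,2),(671.4,268.2,2)]: print('bar pred',((proj(mw,X)-[130,160])*2.6).round(0))
```

```text
[626.50702014 289.43885008   3.83136475]
[626.5 299.5  44.7] [ 10.   -1.  -40.8]
[626.5 290.   37.5] [  0.5  -0.1 -33.7]
[626.5 278.2  33.6] [-11.2   1.1 -29.7]
x of tip edge [  2.5   0.1 -20. ]
x of tip edge [  5.3   0.1 -26. ]
x of tip edge [  8.1   0.1 -32. ]
x of tip edge [ 10.9   0.  -38. ]
bar pred [147. 265.]
bar pred [535. 265.]
bar pred [163. 229.]
bar pred [517. 230.]
```

Call:
send_rows(
  deltas=[
    {"tx": 0,"ty": 0,"tz": 0,"rx": 0,"ry": 0,"rz": 0,"jaw": -0.1},
    {"tx": 0,"ty": 0,"tz": 0,"rx": 0,"ry": 0,"rz": 0,"jaw": -0.1},
    {"tx": 0,"ty": 0,"tz": 0,"rx": 0,"ry": 0,"rz": 0,"jaw": -0.1},
    {"tx": 0,"ty": 0,"tz": 0,"rx": 0,"ry": 0,"rz": 0,"jaw": -0.1},
    {"tx": 0,"ty": 0,"tz": 3,"rx": 0,"ry": 0,"rz": 0,"jaw": -0.1},
    {"tx": 0,"ty": 0,"tz": 6,"rx": 0,"ry": 0,"rz": 0,"jaw": -0.1},
    {"tx": 0,"ty": 0,"tz": 9,"rx": 0,"ry": 0,"rz": 0,"jaw": -0.1},
    {"tx": 0,"ty": 0,"tz": 12,"rx": 0,"ry": 0,"rz": 0,"jaw": -0.1},
    {"tx": 0,"ty": 0,"tz": 12,"rx": 0,"ry": 0,"rz": 0,"jaw": -0.1},
  ],
)

```text
time: 5.75
eef_pos: [625.8, 289.2, -9.1]
orientation: [-179.9, 0.0, 84.5]
ft_force: [-0.6, 1.3, 1.1]
width: 46.7
```

Run:
```python
from h import *
s=env.read_state();print(s['eef_pos'],s['orientation'],s['ft_force'],s['width'])
im=capture('wrist')[:,:,::-1].copy();sc=capture('scene')[:,:,::-1].copy()
a=cv2.resize(im[160:300,150:370],None,fx=2.5,fy=2.5,interpolation=cv2.INTER_CUBIC)
b=cv2.resize(sc[180:260,150:280],None,fx=4,fy=4,interpolation=cv2.INTER_CUBIC)
cv2.imwrite('pics/w7.png',a);cv2.imwrite('pics/s7.png',b)
```

```text
[625.83442646 289.16724716  -9.1489221 ] [-1.79914890e+02  4.24713737e-02  8.44777568e+01] [-0.55559158  1.33929188  1.13750211] 46.674727211226525
```

View pics/w7.png

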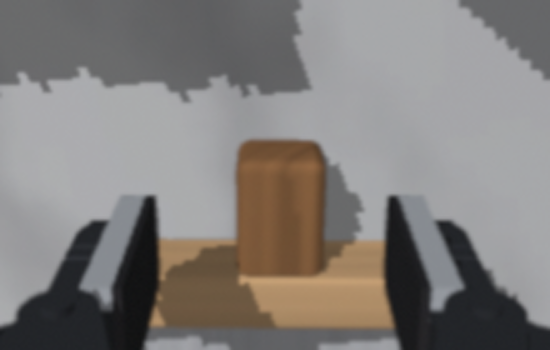

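View pics/s7.png

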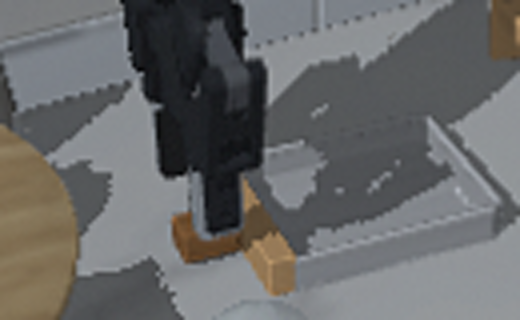

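The TCP reads −9 mm with no contact, so the real fingertips sit about 33 mm behind the stated TCP. I'll go down a little further, checking the force as I go.

Call:
send_rows(
  deltas=[
    {"tx": 0,"ty": 1.7,"tz": 2,"rx": 0,"ry": 0,"rz": 0,"jaw": -0.1},
    {"tx": 0,"ty": 1.7,"tz": 5,"rx": 0,"ry": 0,"rz": 0,"jaw": -0.1},
    {"tx": 0,"ty": 1.7,"tz": 8,"rx": 0,"ry": 0,"rz": 0,"jaw": -0.1},
    {"tx": 0,"ty": 1.7,"tz": 10,"rx": 0,"ry": 0,"rz": 0,"jaw": -0.1},
    {"tx": 0,"ty": 1.7,"tz": 10,"rx": 0,"ry": 0,"rz": 0,"jaw": -0.1},
  ],
)

```text
time: 6.27
eef_pos: [627.7, 289.1, -18.9]
orientation: [-179.9, 0.0, 84.5]
ft_force: [0.7, -0.7, -0.6]
width: 47.0
```

Run:
```python
from h import *
s=env.read_state();print(s['eef_pos'],s['orientation'],s['ft_force'],s['width'])
im=capture('wrist')[:,:,::-1].copy();sc=capture('scene')[:,:,::-1].copy()
a=cv2.resize(im[160:300,150:370],None,fx=2.5,fy=2.5,interpolation=cv2.INTER_CUBIC)
b=cv2.resize(sc[180:260,150:280],None,fx=4.23,fy=4.23,interpolation=cv2.INTER_CUBIC)
cv2.imwrite('pics/ws8.png',np.vstack([a,b[:,:550]])[:600])
```

```text
[627.67631089 289.07031985 -18.86222103] [-1.79932478e+02  3.24650599e-02  8.44791067e+01] [ 0.71969121 -0.65414654 -0.61297664] 47.04770157550068
```

View pics/ws8.png

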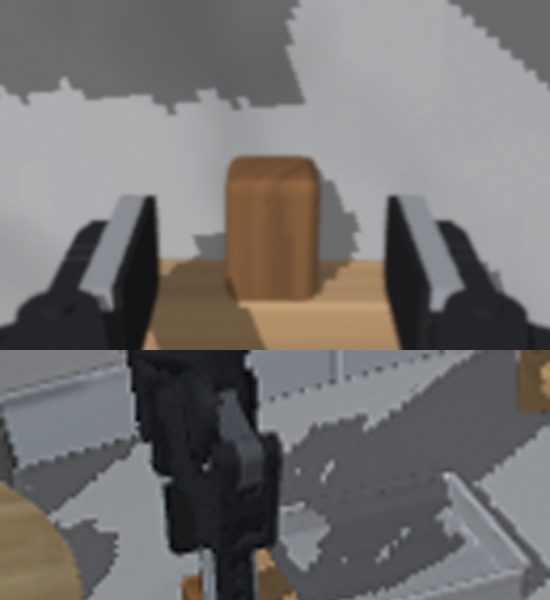

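Call:
send_rows(
  deltas=[
    {"tx": 0,"ty": 0,"tz": 2,"rx": 0,"ry": 0,"rz": 0,"jaw": -0.1},
    {"tx": 0,"ty": 0,"tz": 4,"rx": 0,"ry": 0,"rz": 0,"jaw": -0.1},
    {"tx": 0,"ty": 0,"tz": 6,"rx": 0,"ry": 0,"rz": 0,"jaw": -0.1},
    {"tx": 0,"ty": 0,"tz": 7,"rx": 0,"ry": 0,"rz": 0,"jaw": -0.1},
    {"tx": 0,"ty": 0,"tz": 7,"rx": 0,"ry": 0,"rz": 0,"jaw": -0.1},
  ],
)

```text
time: 6.78
eef_pos: [627.9, 289.2, -25.5]
orientation: [-180.0, 0.0, 84.5]
ft_force: [-0.2, 0.9, 1.3]
width: 47.1
```

Run:
```python
from h import *
s=env.read_state();print(s['eef_pos'],s['orientation'],s['ft_force'],s['width'])
im=capture('wrist')[:,:,::-1].copy();sc=capture('scene')[:,:,::-1].copy()
a=cv2.resize(im[160:280,150:370],None,fx=2.5,fy=2.5,interpolation=cv2.INTER_CUBIC)
b=cv2.resize(sc[190:260,150:280],None,fx=4.23,fy=4.23,interpolation=cv2.INTER_CUBIC)
cv2.imwrite('pics/ws9.png',np.vstack([a,b[:,:550]])[:600])
```

```text
[627.90957274 289.20100761 -25.51906524] [-1.79964193e+02  1.74867919e-02  8.44809115e+01] [-0.16991366  0.94059289  1.28147087] 47.05733054769408
```

View pics/ws9.png

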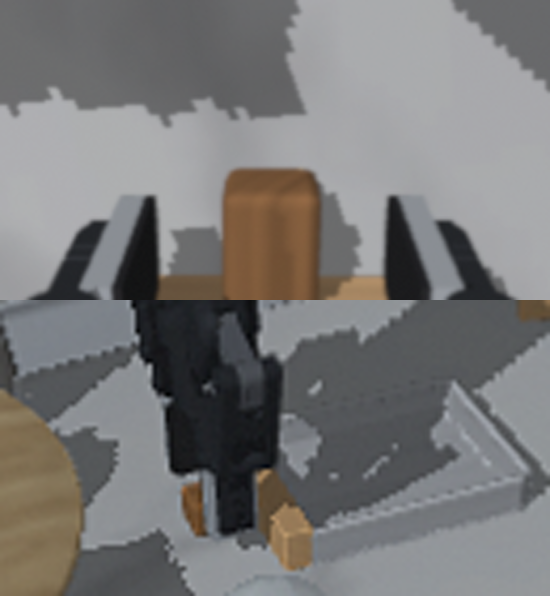

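Call:
send_rows(
  deltas=[
    {"tx": 0,"ty": 0,"tz": 0,"rx": 0,"ry": 0,"rz": 0,"jaw": 0.3},
    {"tx": 0,"ty": 0,"tz": 0,"rx": 0,"ry": 0,"rz": 0,"jaw": 0.45},
    {"tx": 0,"ty": 0,"tz": 0,"rx": 0,"ry": 0,"rz": 0,"jaw": 0.7},
    {"tx": 0,"ty": 0,"tz": 0,"rx": 0,"ry": 0,"rz": 0,"jaw": 1},
    {"tx": 0,"ty": 0,"tz": 0,"rx": 0,"ry": 0,"rz": 0,"jaw": 1},
  ],
)

```text
time: 7.3
eef_pos: [628.3, 289.4, -24.7]
orientation: [180.0, -0.0, 84.5]
ft_force: [-0.8, 0.2, 2.3]
width: 18.3
```

Run:
```python
from h import *
s=env.read_state();print(s['eef_pos'],s['orientation'],s['ft_force'],s['moment'],s['width'])
im=capture('wrist')[:,:,::-1].copy();sc=capture('scene')[:,:,::-1].copy()
a=cv2.resize(im[160:280,150:370],None,fx=2.5,fy=2.5,interpolation=cv2.INTER_CUBIC)
b=cv2.resize(sc[190:260,150:280],None,fx=4.23,fy=4.23,interpolation=cv2.INTER_CUBIC)
cv2.imwrite('pics/ws10.png',np.vstack([a,b[:,:550]])[:600])
```

```text
[628.32588306 289.37990771 -24.6850208 ] [ 1.79982290e+02 -1.48383770e-02  8.44725364e+01] [-0.81552558  0.20704617  2.3111235 ] [-0.04130382  0.14609637 -0.07476437] 18.25979245850405
```

View pics/ws10.png

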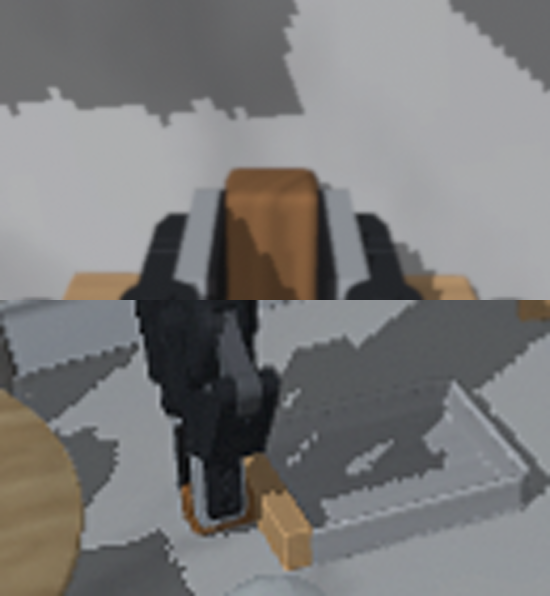

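Run:
```python
from h import *
p,R=pose(); print(delta(p,R,(680.4,280,p[2]),83.05))
```

```text
(array([-4.4, 52.8,  0. ]), array([ 0.02, -0.02,  1.43]))
```

Call:
send_rows(
  deltas=[
    {"tx": -0.5,"ty": 5,"tz": 0,"rx": 0,"ry": 0,"rz": 0,"jaw": 1},
    {"tx": -1,"ty": 13,"tz": 0,"rx": 0,"ry": 0,"rz": 0.3,"jaw": 1},
    {"tx": -2,"ty": 21,"tz": 0,"rx": 0,"ry": 0,"rz": 0.6,"jaw": 1},
    {"tx": -3,"ty": 29,"tz": 0,"rx": 0,"ry": 0,"rz": 0.9,"jaw": 1},
    {"tx": -3.5,"ty": 37,"tz": 0,"rx": 0,"ry": 0,"rz": 1.2,"jaw": 1},
    {"tx": -4,"ty": 45,"tz": 0,"rx": 0,"ry": 0,"rz": 1.4,"jaw": 1},
    {"tx": -4.4,"ty": 52.8,"tz": 0,"rx": 0,"ry": 0,"rz": 1.4,"jaw": 1},
    {"tx": -4.4,"ty": 52.8,"tz": 0,"rx": 0,"ry": 0,"rz": 1.4,"jaw": 1},
    {"tx": -4.4,"ty": 52.8,"tz": 0,"rx": 0,"ry": 0,"rz": 1.4,"jaw": 1},
  ],
)

```text
time: 8.15
eef_pos: [681.3, 279.8, -24.7]
orientation: [179.9, -0.0, 83.1]
ft_force: [0.6, -0.4, 4.3]
width: 18.1
```

Run:
```python
from h import *
s=env.read_state();print(s['eef_pos'],s['orientation'],s['ft_force'],s['moment'],s['width'])
t=capture('top')[:,:,::-1].copy();cv2.imwrite('pics/t11r.png',t)
cv2.imwrite('pics/t11.png',cv2.resize(t[140:240,170:340],None,fx=4.6,fy=4.6,interpolation=cv2.INTER_CUBIC))
```

```text
[681.27875629 279.752257   -24.6728599 ] [ 1.79919027e+02 -2.18153681e-02  8.30661065e+01] [ 0.60224436 -0.40952314  4.25624109] [-0.09621665  0.03082097 -0.06525219] 18.095890219336912
```

View pics/t11.png

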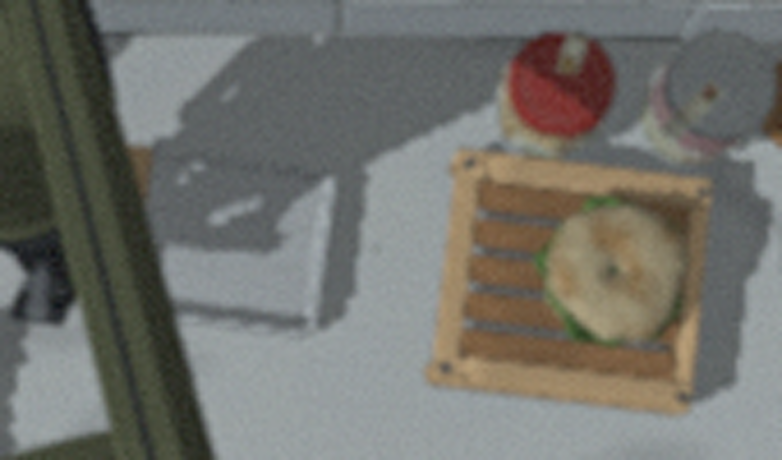

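Run:
```python
from h import *
m=camera_model('top')
f=lambda p:((p[0]+.5)/4.6-.5+170,(p[1]+.5)/4.6-.5+140)
W=lambda x,y,z:onz(m,f((x,y)),z)
s1,s2,s3,s4=W(445,369,36),W(472,163,36),W(684,397,36),W(702,190,36)
F=(s1+s2)/2;Rr=(s3+s4)/2;a=(Rr-F)/np.linalg.norm(Rr-F);l=np.array([-a[1],a[0],0])
print('yaw',np.degrees(np.arctan2(a[1],a[0])),F,np.linalg.norm(Rr-F),np.linalg.norm(s1-s2))
for n,q in dict(nT=W(335,179,18),nB=W(316,329,18)).items(): print(n,q.round(1),((q-F)@a).round(1),((q-F)@l).round(1))
```

```text
yaw -96.47320126603341 [654.12170929  75.912052    36.        ] 127.332728444618 112.38557146540566
nT [703.8 142.5  18. ] -71.8 41.8
nB [621.1 152.4  18. ] -72.3 -41.5
```

Call:
send_rows(
  deltas=[
    {"tx": -4,"ty": 0,"tz": -0.4,"rx": 0,"ry": 0,"rz": 0,"jaw": 1},
    {"tx": -12,"ty": 0,"tz": -0.4,"rx": 0,"ry": 0,"rz": 0,"jaw": 1},
    {"tx": -20,"ty": 0,"tz": -0.4,"rx": 0,"ry": 0,"rz": 0,"jaw": 1},
    {"tx": -28,"ty": 0,"tz": -0.4,"rx": 0,"ry": 0,"rz": 0,"jaw": 1},
    {"tx": -36,"ty": 0,"tz": -0.4,"rx": 0,"ry": 0,"rz": 0,"jaw": 1},
    {"tx": -44,"ty": 0,"tz": -0.4,"rx": 0,"ry": 0,"rz": 0,"jaw": 1},
    {"tx": -52,"ty": 0,"tz": -0.4,"rx": 0,"ry": 0,"rz": 0,"jaw": 1},
    {"tx": -58,"ty": 0,"tz": -0.4,"rx": 0,"ry": 0,"rz": 0,"jaw": 1},
    {"tx": -60,"ty": 0,"tz": -0.4,"rx": 0,"ry": 0,"rz": 0,"jaw": 1},
    {"tx": -60,"ty": 0,"tz": -0.4,"rx": 0,"ry": 0,"rz": 0,"jaw": 1},
  ],
)

```text
time: 9.03
eef_pos: [672.9, 218.6, -24.7]
orientation: [-180.0, 0.1, 83.0]
ft_force: [0.2, -1.1, 3.0]
width: 18.0
```

```bash
cat > topv.py <<'E'
import sys
from h import *
s=env.read_state();print(s['time'],s['eef_pos'].round(2),s['orientation'].round(2),s['ft_force'].round(2),s['moment'].round(2),s['width'])
t=capture('top')[:,:,::-1].copy()
cv2.imwrite(f'pics/{sys.argv[1]}.png',cv2.resize(t[140:240,170:340],None,fx=4.6,fy=4.6,interpolation=cv2.INTER_CUBIC))
E
python3 topv.py t12
```

```text
9.0333 [672.87 218.59 -24.68] [-1.7997e+02  9.0000e-02  8.3050e+01] [ 0.2  -1.14  2.97] [-0.28  0.02 -0.05] 18.003379500592594
```

View pics/t12.png

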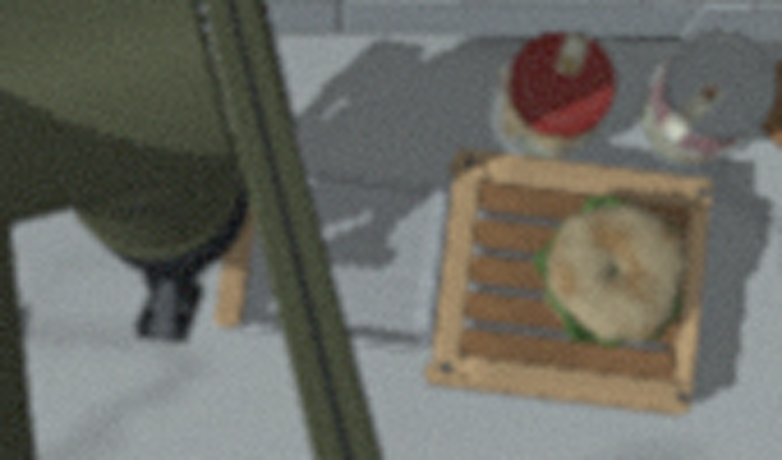

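The nose is now at the mouth, at about (440,240), centred and square to it. I'll go on slowly.

Call:
send_rows(
  deltas=[
    {"tx": -2,"ty": 0,"tz": 0,"rx": 0,"ry": 0,"rz": 0,"jaw": 1},
    {"tx": -4,"ty": 0,"tz": 0,"rx": 0,"ry": 0,"rz": 0,"jaw": 1},
    {"tx": -6,"ty": 0,"tz": 0,"rx": 0,"ry": 0,"rz": 0,"jaw": 1},
    {"tx": -8,"ty": 0,"tz": 0,"rx": 0,"ry": 0,"rz": 0,"jaw": 1},
    {"tx": -10,"ty": 0,"tz": 0,"rx": 0,"ry": 0,"rz": 0,"jaw": 1},
    {"tx": -12,"ty": 0,"tz": 0,"rx": 0,"ry": 0,"rz": 0,"jaw": 1},
  ],
)

```text
time: 9.58
eef_pos: [671.8, 208.6, -24.7]
orientation: [180.0, -0.0, 83.1]
ft_force: [0.7, 3.0, 3.2]
width: 17.9
```

Call:
send_rows(
  deltas=[
    {"tx": -2,"ty": 0,"tz": 0,"rx": 0,"ry": 0,"rz": 0,"jaw": 1},
    {"tx": -4,"ty": 0,"tz": 0,"rx": 0,"ry": 0,"rz": 0,"jaw": 1},
    {"tx": -6,"ty": 0,"tz": 0,"rx": 0,"ry": 0,"rz": 0,"jaw": 1},
  ],
)

```text
time: 9.83
eef_pos: [670.9, 202.3, -24.7]
orientation: [180.0, -0.0, 83.1]
ft_force: [0.5, 3.1, 2.8]
width: 17.8
```

Call:
send_rows(
  deltas=[
    {"tx": -2,"ty": 0,"tz": 0,"rx": 0,"ry": 0,"rz": 0,"jaw": 1},
    {"tx": -4,"ty": 0,"tz": 0,"rx": 0,"ry": 0,"rz": 0,"jaw": 1},
    {"tx": -6,"ty": 0,"tz": 0,"rx": 0,"ry": 0,"rz": 0,"jaw": 1},
  ],
)

```text
time: 10.08
eef_pos: [670.2, 196.2, -24.7]
orientation: [-180.0, -0.0, 83.1]
ft_force: [0.7, 2.7, 3.0]
width: 18.0
```

```bash
python3 topv.py t13
```

```text
10.0833 [670.21 196.23 -24.69] [-180.     -0.     83.08] [0.65 2.72 3.03] [ 0.51 -0.03  0.01] 17.969394060286806
```

View pics/t13.png

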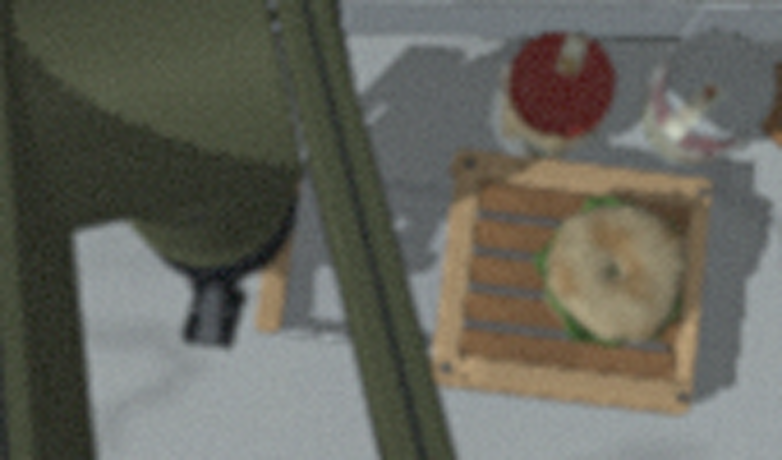

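Call:
send_rows(
  deltas=[
    {"tx": -2,"ty": 0,"tz": -0.3,"rx": 0,"ry": 0,"rz": 0,"jaw": 1},
    {"tx": -5,"ty": 0,"tz": -0.3,"rx": 0,"ry": 0,"rz": 0,"jaw": 1},
    {"tx": -8,"ty": 0,"tz": -0.3,"rx": 0,"ry": 0,"rz": 0,"jaw": 1},
    {"tx": -11,"ty": 0,"tz": -0.3,"rx": 0,"ry": 0,"rz": 0,"jaw": 1},
  ],
)

```text
time: 10.47
eef_pos: [668.5, 185.0, -24.7]
orientation: [-180.0, 0.0, 83.1]
ft_force: [0.3, 2.7, 1.1]
width: 17.8
```

Call:
send_rows(
  deltas=[
    {"tx": -3,"ty": 0,"tz": 0,"rx": 0,"ry": 0,"rz": 0,"jaw": 1},
    {"tx": -6,"ty": 0,"tz": 0,"rx": 0,"ry": 0,"rz": 0,"jaw": 1},
    {"tx": -9,"ty": 0,"tz": 0,"rx": 0,"ry": 0,"rz": 0,"jaw": 1},
    {"tx": -12,"ty": 0,"tz": 0,"rx": 0,"ry": 0,"rz": 0,"jaw": 1},
  ],
)

```text
time: 10.8
eef_pos: [667.1, 173.0, -24.6]
orientation: [-180.0, 0.0, 83.1]
ft_force: [0.9, 0.9, -0.6]
width: 17.9
```

Call:
send_rows(
  deltas=[
    {"tx": -3,"ty": 0,"tz": 0,"rx": 0,"ry": 0,"rz": 0,"jaw": 1},
    {"tx": -6,"ty": 0,"tz": 0,"rx": 0,"ry": 0,"rz": 0,"jaw": 1},
    {"tx": -9,"ty": 0,"tz": 0,"rx": 0,"ry": 0,"rz": 0,"jaw": 1},
    {"tx": -12,"ty": 0,"tz": 0,"rx": 0,"ry": 0,"rz": 0,"jaw": 1},
  ],
)

```text
time: 11.13
eef_pos: [665.7, 161.2, -24.6]
orientation: [-180.0, 0.0, 83.1]
ft_force: [-0.3, 1.1, -2.0]
width: 18.2
```

```bash
python3 topv.py t14
```

```text
11.1333 [665.68 161.2  -24.62] [-1.7997e+02  2.0000e-02  8.3080e+01] [-0.29  1.13 -1.97] [ 0.18 -0.    0.05] 18.236709791854523
```

View pics/t14.png

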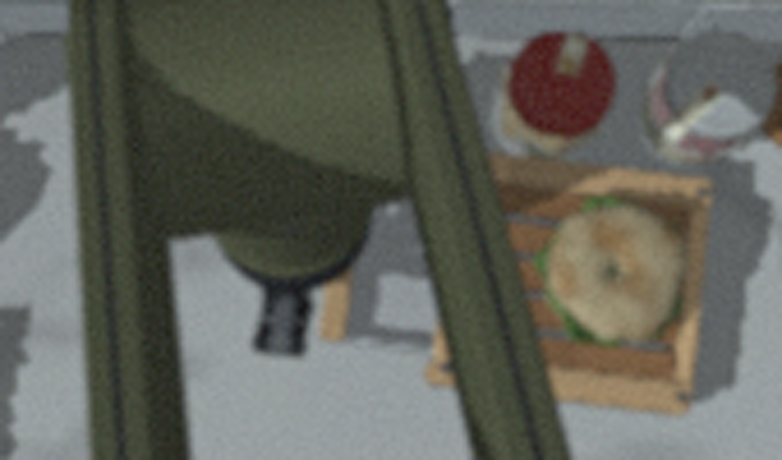

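Call:
send_rows(
  deltas=[
    {"tx": -3,"ty": 0,"tz": 0.2,"rx": 0,"ry": 0,"rz": 0,"jaw": 1},
    {"tx": -6,"ty": 0,"tz": 0.2,"rx": 0,"ry": 0,"rz": 0,"jaw": 1},
    {"tx": -9,"ty": 0,"tz": 0.2,"rx": 0,"ry": 0,"rz": 0,"jaw": 1},
    {"tx": -11,"ty": 0,"tz": 0.2,"rx": 0,"ry": 0,"rz": 0,"jaw": 1},
  ],
)

```text
time: 11.52
eef_pos: [664.6, 150.3, -24.6]
orientation: [-180.0, 0.0, 83.1]
ft_force: [0.3, 0.8, -1.7]
width: 18.2
```

Call:
send_rows(
  deltas=[
    {"tx": -2,"ty": 0,"tz": 0,"rx": 0,"ry": 0,"rz": 0,"jaw": 1},
    {"tx": -4,"ty": 0,"tz": 0,"rx": 0,"ry": 0,"rz": 0,"jaw": 1},
    {"tx": -6,"ty": 0,"tz": 0,"rx": 0,"ry": 0,"rz": 0,"jaw": 1},
    {"tx": -8,"ty": 0,"tz": 0,"rx": 0,"ry": 0,"rz": 0,"jaw": 1},
  ],
)

```text
time: 11.85
eef_pos: [663.7, 142.7, -24.6]
orientation: [-180.0, -0.0, 83.1]
ft_force: [0.1, 1.2, -1.4]
width: 18.3
```

```bash
python3 topv.py t15
```

```text
11.85 [663.69 142.68 -24.59] [-180.     -0.     83.08] [ 0.09  1.17 -1.41] [ 0.25  0.02 -0.06] 18.340938784976686
```

View pics/t15.png

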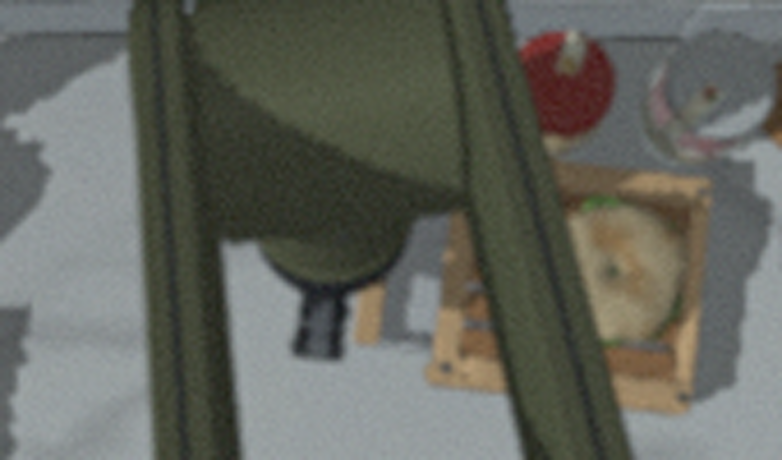

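Bar is about 40 mm outside the mouth and the drag is only about 1 N. Next I'll feel for the catch in small steps.

Call:
send_rows(
  deltas=[
    {"tx": -2,"ty": 0,"tz": 0.2,"rx": 0,"ry": 0,"rz": 0,"jaw": 1},
    {"tx": -4,"ty": 0,"tz": 0.2,"rx": 0,"ry": 0,"rz": 0,"jaw": 1},
    {"tx": -6,"ty": 0,"tz": 0.2,"rx": 0,"ry": 0,"rz": 0,"jaw": 1},
    {"tx": -7,"ty": 0,"tz": 0.2,"rx": 0,"ry": 0,"rz": 0,"jaw": 1},
  ],
)

```text
time: 12.23
eef_pos: [663.0, 135.7, -24.7]
orientation: [180.0, -0.0, 83.1]
ft_force: [0.2, 2.2, 0.1]
width: 18.2
```

Call:
send_rows(
  deltas=[
    {"tx": -1,"ty": 0,"tz": 0,"rx": 0,"ry": 0,"rz": 0,"jaw": 1},
    {"tx": -2,"ty": 0,"tz": 0,"rx": 0,"ry": 0,"rz": 0,"jaw": 1},
  ],
)

```text
time: 12.4
eef_pos: [662.8, 133.9, -24.7]
orientation: [180.0, -0.0, 83.1]
ft_force: [0.4, 1.1, -0.0]
width: 17.8
```

Call:
send_rows(
  deltas=[
    {"tx": -1,"ty": 0,"tz": 0,"rx": 0,"ry": 0,"rz": 0,"jaw": 1},
    {"tx": -2,"ty": 0,"tz": 0,"rx": 0,"ry": 0,"rz": 0,"jaw": 1},
  ],
)

```text
time: 12.57
eef_pos: [662.6, 132.0, -24.7]
orientation: [180.0, -0.0, 83.1]
ft_force: [-0.4, 2.1, -0.0]
width: 18.0
```

Call:
send_rows(
  deltas=[
    {"tx": -1,"ty": 0,"tz": 0,"rx": 0,"ry": 0,"rz": 0,"jaw": 1},
    {"tx": -1,"ty": 0,"tz": 0,"rx": 0,"ry": 0,"rz": 0,"jaw": 1},
  ],
)

```text
time: 12.73
eef_pos: [662.4, 130.8, -24.7]
orientation: [180.0, 0.0, 83.1]
ft_force: [0.9, 0.1, 0.6]
width: 17.7
```

Call:
send_rows(
  deltas=[
    {"tx": -1,"ty": 0,"tz": 0,"rx": 0,"ry": 0,"rz": 0,"jaw": 1},
    {"tx": -1,"ty": 0,"tz": 0,"rx": 0,"ry": 0,"rz": 0,"jaw": 1},
  ],
)

```text
time: 12.9
eef_pos: [662.3, 129.9, -24.7]
orientation: [180.0, -0.0, 83.1]
ft_force: [0.3, 1.0, 1.4]
width: 17.9
```

Call:
send_rows(
  deltas=[
    {"tx": -1,"ty": 0,"tz": 0,"rx": 0,"ry": 0,"rz": 0,"jaw": 1},
    {"tx": -1,"ty": 0,"tz": 0,"rx": 0,"ry": 0,"rz": 0,"jaw": 1},
  ],
)

```text
time: 13.07
eef_pos: [662.2, 128.9, -24.7]
orientation: [180.0, -0.0, 83.1]
ft_force: [0.8, 1.9, 1.4]
width: 18.3
```

Call:
send_rows(
  deltas=[
    {"tx": -1,"ty": 0,"tz": 0,"rx": 0,"ry": 0,"rz": 0,"jaw": 1},
    {"tx": -1,"ty": 0,"tz": 0,"rx": 0,"ry": 0,"rz": 0,"jaw": 1},
  ],
)

```text
time: 13.23
eef_pos: [662.1, 127.9, -24.6]
orientation: [180.0, -0.0, 83.1]
ft_force: [-0.5, 1.6, 1.1]
width: 17.9
```

Call:
send_rows(
  deltas=[
    {"tx": -1,"ty": 0,"tz": 0,"rx": 0,"ry": 0,"rz": 0,"jaw": 1},
    {"tx": -1,"ty": 0,"tz": 0,"rx": 0,"ry": 0,"rz": 0,"jaw": 1},
  ],
)

```text
time: 13.4
eef_pos: [661.9, 126.9, -24.7]
orientation: [180.0, -0.0, 83.1]
ft_force: [0.3, 1.5, 0.5]
width: 18.0
```

Call:
send_rows(
  deltas=[
    {"tx": -1,"ty": 0,"tz": 0,"rx": 0,"ry": 0,"rz": 0,"jaw": 1},
    {"tx": -1,"ty": 0,"tz": 0,"rx": 0,"ry": 0,"rz": 0,"jaw": 1},
  ],
)

```text
time: 13.57
eef_pos: [661.8, 125.9, -24.7]
orientation: [180.0, -0.0, 83.1]
ft_force: [0.4, 1.4, 1.0]
width: 18.2
```

Call:
send_rows(
  deltas=[
    {"tx": -1,"ty": 0,"tz": 0,"rx": 0,"ry": 0,"rz": 0,"jaw": 1},
    {"tx": -1,"ty": 0,"tz": 0,"rx": 0,"ry": 0,"rz": 0,"jaw": 1},
  ],
)

```text
time: 13.73
eef_pos: [661.7, 124.9, -24.7]
orientation: [180.0, -0.0, 83.1]
ft_force: [0.7, 2.4, 2.5]
width: 17.8
```

Call:
send_rows(
  deltas=[
    {"tx": -1,"ty": 0,"tz": 0,"rx": 0,"ry": 0,"rz": 0,"jaw": 1},
    {"tx": -1,"ty": 0,"tz": 0,"rx": 0,"ry": 0,"rz": 0,"jaw": 1},
  ],
)

```text
time: 13.9
eef_pos: [661.5, 123.9, -24.7]
orientation: [180.0, -0.0, 83.1]
ft_force: [-0.4, 1.8, 1.8]
width: 18.1
```

Call:
send_rows(
  deltas=[
    {"tx": -1,"ty": 0,"tz": 0,"rx": 0,"ry": 0,"rz": 0,"jaw": 1},
    {"tx": -1,"ty": 0,"tz": 0,"rx": 0,"ry": 0,"rz": 0,"jaw": 1},
  ],
)

```text
time: 14.07
eef_pos: [661.4, 122.9, -24.7]
orientation: [180.0, -0.0, 83.1]
ft_force: [0.3, 2.9, 1.7]
width: 18.1
```

Call:
send_rows(
  deltas=[
    {"tx": -1,"ty": 0,"tz": -0.1,"rx": 0,"ry": 0,"rz": 0,"jaw": 1},
    {"tx": -1,"ty": 0,"tz": -0.1,"rx": 0,"ry": 0,"rz": 0,"jaw": 1},
  ],
)

```text
time: 14.23
eef_pos: [661.2, 121.8, -24.7]
orientation: [180.0, 0.0, 83.1]
ft_force: [0.4, 1.5, 1.2]
width: 17.9
```

Call:
send_rows(
  deltas=[
    {"tx": -1,"ty": 0,"tz": 0,"rx": 0,"ry": 0,"rz": 0,"jaw": 1},
    {"tx": -1,"ty": 0,"tz": 0,"rx": 0,"ry": 0,"rz": 0,"jaw": 1},
  ],
)

```text
time: 14.4
eef_pos: [661.1, 120.8, -24.7]
orientation: [180.0, 0.0, 83.1]
ft_force: [0.9, 2.5, 1.3]
width: 17.9
```

Call:
send_rows(
  deltas=[
    {"tx": -1,"ty": 0,"tz": 0,"rx": 0,"ry": 0,"rz": 0,"jaw": 1},
    {"tx": -1,"ty": 0,"tz": 0,"rx": 0,"ry": 0,"rz": 0,"jaw": 1},
  ],
)

```text
time: 14.57
eef_pos: [660.9, 119.8, -24.7]
orientation: [-180.0, 0.0, 83.1]
ft_force: [0.3, 2.2, 1.7]
width: 17.9
```

Call:
send_rows(
  deltas=[
    {"tx": -1,"ty": 0,"tz": 0,"rx": 0,"ry": 0,"rz": 0,"jaw": 1},
    {"tx": -1,"ty": 0,"tz": 0,"rx": 0,"ry": 0,"rz": 0,"jaw": 1},
  ],
)

```text
time: 14.73
eef_pos: [660.8, 118.9, -24.7]
orientation: [-180.0, 0.0, 83.1]
ft_force: [-0.1, 1.4, 3.2]
width: 17.9
```

Call:
send_rows(
  deltas=[
    {"tx": -1,"ty": 0,"tz": -0.1,"rx": 0,"ry": 0,"rz": 0,"jaw": 1},
    {"tx": -1,"ty": 0,"tz": -0.1,"rx": 0,"ry": 0,"rz": 0,"jaw": 1},
  ],
)

```text
time: 14.9
eef_pos: [660.6, 117.7, -24.7]
orientation: [-180.0, 0.0, 83.1]
ft_force: [0.6, 1.2, 1.9]
width: 17.7
```

Call:
send_rows(
  deltas=[
    {"tx": -1,"ty": 0,"tz": -0.1,"rx": 0,"ry": 0,"rz": 0,"jaw": 1},
    {"tx": -1,"ty": 0,"tz": -0.1,"rx": 0,"ry": 0,"rz": 0,"jaw": 1},
  ],
)

```text
time: 15.07
eef_pos: [660.4, 116.8, -24.7]
orientation: [-180.0, 0.0, 83.1]
ft_force: [0.5, 1.7, 0.5]
width: 18.2
```

Run:
```python
from h import *
s=env.read_state();print(s['eef_pos'],s['ft_force'])
sc=capture('scene')[:,:,::-1].copy();im=capture('wrist')[:,:,::-1]
a=cv2.resize(sc[130:250,200:370],None,fx=3.2,fy=3.2,interpolation=cv2.INTER_CUBIC)
cv2.imwrite('pics/s16.png',a)
```

```text
[660.37145772 116.77570184 -24.70720108] [0.46091069 1.7129283  0.522034  ]
```

View pics/s16.png

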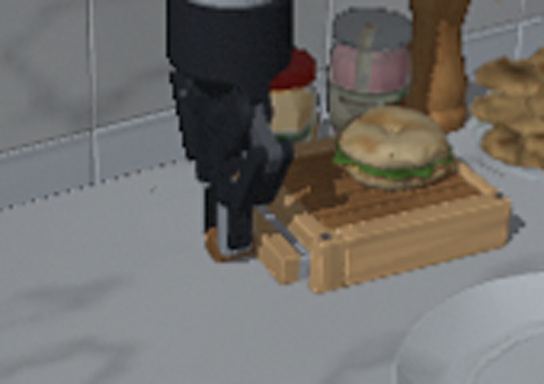

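The tray is straight, with the bar about 15 mm outside the mouth and no catch felt yet. Carrying on in 1 mm steps.

Call:
send_rows(
  deltas=[
    {"tx": -1,"ty": 0,"tz": 0,"rx": 0,"ry": 0,"rz": 0,"jaw": 1},
    {"tx": -1,"ty": 0,"tz": 0,"rx": 0,"ry": 0,"rz": 0,"jaw": 1},
  ],
)

```text
time: 15.33
eef_pos: [660.4, 116.5, -24.7]
orientation: [-180.0, -0.0, 83.1]
ft_force: [0.5, 4.4, -0.7]
width: 18.1
```

Call:
send_rows(
  deltas=[
    {"tx": -1,"ty": 0,"tz": 0,"rx": 0,"ry": 0,"rz": 0,"jaw": 1},
    {"tx": -1,"ty": 0,"tz": 0,"rx": 0,"ry": 0,"rz": 0,"jaw": 1},
  ],
)

```text
time: 15.5
eef_pos: [660.3, 115.9, -24.7]
orientation: [-180.0, -0.1, 83.1]
ft_force: [0.7, 5.6, -0.6]
width: 18.2
```

Call:
send_rows(
  deltas=[
    {"tx": -0.5,"ty": 0,"tz": 0,"rx": 0,"ry": 0,"rz": 0,"jaw": 1},
    {"tx": -0.5,"ty": 0,"tz": 0,"rx": 0,"ry": 0,"rz": 0,"jaw": 1},
  ],
)

```text
time: 15.67
eef_pos: [660.3, 115.5, -24.6]
orientation: [-180.0, -0.1, 83.1]
ft_force: [0.0, 5.1, -0.5]
width: 18.1
```

Call:
send_rows(
  deltas=[
    {"tx": -0.5,"ty": 0,"tz": 0,"rx": 0,"ry": 0,"rz": 0,"jaw": 1},
    {"tx": -0.5,"ty": 0,"tz": 0,"rx": 0,"ry": 0,"rz": 0,"jaw": 1},
  ],
)

```text
time: 15.83
eef_pos: [660.2, 114.9, -24.7]
orientation: [-180.0, -0.1, 83.1]
ft_force: [1.4, 5.5, -0.9]
width: 17.7
```

Call:
send_rows(
  deltas=[
    {"tx": -0.5,"ty": 0,"tz": 0,"rx": 0,"ry": 0,"rz": 0,"jaw": 1},
    {"tx": -0.5,"ty": 0,"tz": 0,"rx": 0,"ry": 0,"rz": 0,"jaw": 1},
  ],
)

```text
time: 16.0
eef_pos: [660.1, 114.2, -24.7]
orientation: [-180.0, -0.0, 83.1]
ft_force: [0.5, 5.0, 0.1]
width: 17.9
```

Call:
send_rows(
  deltas=[
    {"tx": -0.5,"ty": 0,"tz": 0,"rx": 0,"ry": 0,"rz": 0,"jaw": 1},
    {"tx": -0.5,"ty": 0,"tz": 0,"rx": 0,"ry": 0,"rz": 0,"jaw": 1},
  ],
)

```text
time: 16.17
eef_pos: [659.9, 113.3, -24.7]
orientation: [-180.0, -0.0, 83.1]
ft_force: [1.5, 3.3, -0.4]
width: 18.1
```

Call:
send_rows(
  deltas=[
    {"tx": -0.3,"ty": 0,"tz": 0,"rx": 0,"ry": 0,"rz": 0,"jaw": 1},
    {"tx": -0.3,"ty": 0,"tz": 0,"rx": 0,"ry": 0,"rz": 0,"jaw": 1},
  ],
)

```text
time: 16.33
eef_pos: [659.9, 112.6, -24.7]
orientation: [-180.0, 0.0, 83.1]
ft_force: [0.6, 3.1, -0.0]
width: 18.1
```

Call:
send_rows(
  deltas=[
    {"tx": -0.3,"ty": 0,"tz": 0,"rx": 0,"ry": 0,"rz": 0,"jaw": 1},
    {"tx": -0.3,"ty": 0,"tz": 0,"rx": 0,"ry": 0,"rz": 0,"jaw": 1},
  ],
)

```text
time: 16.5
eef_pos: [659.8, 112.1, -24.6]
orientation: [-180.0, 0.0, 83.1]
ft_force: [0.5, 2.5, -0.8]
width: 17.8
```

Call:
send_rows(
  deltas=[
    {"tx": -0.3,"ty": 0,"tz": 0,"rx": 0,"ry": 0,"rz": 0,"jaw": 1},
    {"tx": -0.3,"ty": 0,"tz": 0,"rx": 0,"ry": 0,"rz": 0,"jaw": 1},
  ],
)

```text
time: 16.67
eef_pos: [659.8, 111.8, -24.6]
orientation: [-180.0, 0.0, 83.1]
ft_force: [0.7, 3.0, -1.7]
width: 17.8
```

Call:
send_rows(
  deltas=[
    {"tx": -0.3,"ty": 0,"tz": 0,"rx": 0,"ry": 0,"rz": 0,"jaw": 1},
    {"tx": -0.3,"ty": 0,"tz": 0,"rx": 0,"ry": 0,"rz": 0,"jaw": 1},
    {"tx": -0.3,"ty": 0,"tz": 0,"rx": 0,"ry": 0,"rz": 0,"jaw": 1},
  ],
)

```text
time: 16.92
eef_pos: [659.8, 111.5, -24.6]
orientation: [-180.0, 0.0, 83.1]
ft_force: [-0.2, 1.7, -1.5]
width: 18.3
```

Call:
send_rows(
  deltas=[
    {"tx": -0.3,"ty": 0,"tz": 0.1,"rx": 0,"ry": 0,"rz": 0,"jaw": 1},
    {"tx": -0.3,"ty": 0,"tz": 0.1,"rx": 0,"ry": 0,"rz": 0,"jaw": 1},
  ],
)

```text
time: 17.08
eef_pos: [659.9, 111.4, -24.6]
orientation: [-180.0, 0.0, 83.1]
ft_force: [-0.5, 2.7, -1.6]
width: 17.9
```

Call:
send_rows(
  deltas=[
    {"tx": -0.3,"ty": 0,"tz": 0,"rx": 0,"ry": 0,"rz": 0,"jaw": 1},
    {"tx": -0.3,"ty": 0,"tz": 0,"rx": 0,"ry": 0,"rz": 0,"jaw": 1},
  ],
)

```text
time: 17.25
eef_pos: [659.8, 111.2, -24.6]
orientation: [-180.0, 0.0, 83.1]
ft_force: [0.2, 1.2, -1.4]
width: 17.7
```

Call:
send_rows(
  deltas=[
    {"tx": -0.3,"ty": 0,"tz": 0,"rx": 0,"ry": 0,"rz": 0,"jaw": 1},
    {"tx": -0.3,"ty": 0,"tz": 0,"rx": 0,"ry": 0,"rz": 0,"jaw": 1},
  ],
)

```text
time: 17.42
eef_pos: [659.8, 110.8, -24.6]
orientation: [-180.0, 0.0, 83.1]
ft_force: [-0.1, 1.8, -2.1]
width: 17.7
```

Call:
send_rows(
  deltas=[
    {"tx": -0.3,"ty": 0,"tz": 0.1,"rx": 0,"ry": 0,"rz": 0,"jaw": 1},
    {"tx": -0.3,"ty": 0,"tz": 0.1,"rx": 0,"ry": 0,"rz": 0,"jaw": 1},
  ],
)

```text
time: 17.58
eef_pos: [659.8, 110.6, -24.7]
orientation: [180.0, 0.0, 83.1]
ft_force: [-0.5, 1.9, -1.1]
width: 17.6
```

Call:
send_rows(
  deltas=[
    {"tx": -0.3,"ty": 0,"tz": 0,"rx": 0,"ry": 0,"rz": 0,"jaw": 1},
    {"tx": -0.3,"ty": 0,"tz": 0,"rx": 0,"ry": 0,"rz": 0,"jaw": 1},
  ],
)

```text
time: 17.75
eef_pos: [659.8, 110.2, -24.7]
orientation: [180.0, 0.0, 83.1]
ft_force: [1.4, 1.2, -1.5]
width: 17.8
```

Call:
send_rows(
  deltas=[
    {"tx": -0.3,"ty": 0,"tz": 0,"rx": 0,"ry": 0,"rz": 0,"jaw": 1},
    {"tx": -0.3,"ty": 0,"tz": 0,"rx": 0,"ry": 0,"rz": 0,"jaw": 1},
  ],
)

```text
time: 17.92
eef_pos: [659.7, 109.8, -24.7]
orientation: [-180.0, 0.0, 83.1]
ft_force: [-0.3, 0.8, -1.0]
width: 17.9
```

Call:
send_rows(
  deltas=[
    {"tx": -0.3,"ty": 0,"tz": 0,"rx": 0,"ry": 0,"rz": 0,"jaw": 1},
    {"tx": -0.3,"ty": 0,"tz": 0,"rx": 0,"ry": 0,"rz": 0,"jaw": 1},
  ],
)

```text
time: 18.08
eef_pos: [659.7, 109.6, -24.7]
orientation: [180.0, 0.0, 83.1]
ft_force: [-0.5, 1.2, -1.3]
width: 18.0
```

Call:
send_rows(
  deltas=[
    {"tx": -0.3,"ty": 0,"tz": 0,"rx": 0,"ry": 0,"rz": 0,"jaw": 1},
    {"tx": -0.3,"ty": 0,"tz": 0,"rx": 0,"ry": 0,"rz": 0,"jaw": 1},
  ],
)

```text
time: 18.25
eef_pos: [659.7, 109.2, -24.7]
orientation: [180.0, 0.0, 83.1]
ft_force: [-0.5, 0.4, 0.0]
width: 18.0
```

Call:
send_rows(
  deltas=[
    {"tx": -0.3,"ty": 0,"tz": 0,"rx": 0,"ry": 0,"rz": 0,"jaw": 1},
    {"tx": -0.3,"ty": 0,"tz": 0,"rx": 0,"ry": 0,"rz": 0,"jaw": 1},
  ],
)

```text
time: 18.42
eef_pos: [659.7, 109.1, -24.7]
orientation: [180.0, 0.0, 83.1]
ft_force: [-0.3, 0.7, 0.2]
width: 18.5
```

Call:
send_rows(
  deltas=[
    {"tx": -0.3,"ty": 0,"tz": 0,"rx": 0,"ry": 0,"rz": 0,"jaw": 1},
    {"tx": -0.3,"ty": 0,"tz": 0,"rx": 0,"ry": 0,"rz": 0,"jaw": 1},
  ],
)

```text
time: 18.58
eef_pos: [659.6, 109.0, -24.7]
orientation: [180.0, -0.0, 83.1]
ft_force: [-0.3, 1.7, -0.2]
width: 17.8
```

Call:
send_rows(
  deltas=[
    {"tx": -0.3,"ty": 0,"tz": 0,"rx": 0,"ry": 0,"rz": 0,"jaw": 1},
    {"tx": -0.3,"ty": 0,"tz": 0,"rx": 0,"ry": 0,"rz": 0,"jaw": 1},
  ],
)

```text
time: 18.75
eef_pos: [659.6, 108.8, -24.7]
orientation: [180.0, -0.0, 83.1]
ft_force: [1.6, 2.5, -0.1]
width: 17.9
```

Call:
send_rows(
  deltas=[
    {"tx": -0.3,"ty": 0,"tz": 0,"rx": 0,"ry": 0,"rz": 0,"jaw": 1},
    {"tx": -0.3,"ty": 0,"tz": 0,"rx": 0,"ry": 0,"rz": 0,"jaw": 1},
  ],
)

```text
time: 18.92
eef_pos: [659.6, 108.6, -24.7]
orientation: [180.0, -0.0, 83.1]
ft_force: [1.0, 3.1, -0.4]
width: 17.8
```

Call:
send_rows(
  deltas=[
    {"tx": -0.3,"ty": 0,"tz": 0,"rx": 0,"ry": 0,"rz": 0,"jaw": 1},
    {"tx": -0.3,"ty": 0,"tz": 0,"rx": 0,"ry": 0,"rz": 0,"jaw": 1},
    {"tx": -0.3,"ty": 0,"tz": 0,"rx": 0,"ry": 0,"rz": 0,"jaw": 1},
  ],
)

```text
time: 19.17
eef_pos: [659.6, 108.4, -24.6]
orientation: [180.0, -0.0, 83.1]
ft_force: [-0.6, 5.3, -0.3]
width: 17.5
```

Call:
send_rows(
  deltas=[
    {"tx": 0.5,"ty": 0,"tz": 0,"rx": 0,"ry": 0,"rz": 0,"jaw": 1},
    {"tx": 0.5,"ty": 0,"tz": 0,"rx": 0,"ry": 0,"rz": 0,"jaw": 1},
  ],
)

```text
time: 19.33
eef_pos: [659.6, 108.4, -24.7]
orientation: [180.0, 0.0, 83.1]
ft_force: [1.1, 3.6, -1.3]
width: 18.1
```

Call:
send_rows(
  deltas=[
    {"tx": 0.4,"ty": 0,"tz": 0,"rx": 0,"ry": 0,"rz": 0,"jaw": 1},
    {"tx": 0.4,"ty": 0,"tz": 0,"rx": 0,"ry": 0,"rz": 0,"jaw": 1},
  ],
)

```text
time: 19.5
eef_pos: [659.5, 108.4, -24.7]
orientation: [-180.0, 0.0, 83.1]
ft_force: [0.4, 2.2, 0.7]
width: 18.0
```

Call:
send_rows(
  deltas=[
    {"tx": 0.4,"ty": 0,"tz": 0,"rx": 0,"ry": 0,"rz": 0,"jaw": 1},
    {"tx": 0.4,"ty": 0,"tz": 0,"rx": 0,"ry": 0,"rz": 0,"jaw": 1},
  ],
)

```text
time: 19.67
eef_pos: [659.6, 108.6, -24.7]
orientation: [-180.0, 0.1, 83.1]
ft_force: [0.4, -0.1, -0.6]
width: 18.4
```

Call:
send_rows(
  deltas=[
    {"tx": 0.3,"ty": 0,"tz": 0,"rx": 0,"ry": 0,"rz": 0,"jaw": 1},
    {"tx": 0.3,"ty": 0,"tz": 0,"rx": 0,"ry": 0,"rz": 0,"jaw": 1},
  ],
)

```text
time: 19.83
eef_pos: [659.6, 108.8, -24.7]
orientation: [-180.0, 0.1, 83.1]
ft_force: [-0.4, -1.4, -0.4]
width: 17.9
```

Call:
send_rows(
  deltas=[
    {"tx": 0.4,"ty": 0,"tz": 0,"rx": 0,"ry": 0,"rz": 0,"jaw": 1},
    {"tx": 0.4,"ty": 0,"tz": 0,"rx": 0,"ry": 0,"rz": 0,"jaw": 1},
  ],
)

```text
time: 20.0
eef_pos: [659.5, 109.0, -24.7]
orientation: [-180.0, 0.1, 83.1]
ft_force: [-0.5, -4.5, 2.4]
width: 18.1
```

A 4.5 N pull moves the tray only about 0.5 mm, well above the sliding friction, so the catch holds. I'll reseat it lightly and then let go.

Call:
send_rows(
  deltas=[
    {"tx": -0.4,"ty": 0,"tz": 0,"rx": 0,"ry": 0,"rz": 0,"jaw": 1},
    {"tx": -0.8,"ty": 0,"tz": 0,"rx": 0,"ry": 0,"rz": 0,"jaw": 1},
    {"tx": -1.2,"ty": 0,"tz": 0,"rx": 0,"ry": 0,"rz": 0,"jaw": 1},
    {"tx": -1.2,"ty": 0,"tz": 0,"rx": 0,"ry": 0,"rz": 0,"jaw": 1},
  ],
)

```text
time: 20.33
eef_pos: [659.6, 109.0, -24.7]
orientation: [-180.0, -0.0, 83.1]
ft_force: [-1.0, -1.0, 1.1]
width: 17.8
```

Call:
send_rows(
  deltas=[
    {"tx": -0.4,"ty": 0,"tz": 0,"rx": 0,"ry": 0,"rz": 0,"jaw": 1},
    {"tx": -0.4,"ty": 0,"tz": 0,"rx": 0,"ry": 0,"rz": 0,"jaw": 1},
  ],
)

```text
time: 20.5
eef_pos: [659.6, 109.0, -24.7]
orientation: [-180.0, -0.0, 83.1]
ft_force: [-0.3, 0.1, 0.2]
width: 18.1
```

Call:
send_rows(
  deltas=[
    {"tx": -0.3,"ty": 0,"tz": 0,"rx": 0,"ry": 0,"rz": 0,"jaw": 1},
    {"tx": -0.3,"ty": 0,"tz": 0,"rx": 0,"ry": 0,"rz": 0,"jaw": 1},
  ],
)

```text
time: 20.67
eef_pos: [659.6, 109.0, -24.7]
orientation: [180.0, -0.1, 83.1]
ft_force: [0.3, 2.2, 0.4]
width: 17.6
```

Call:
send_rows(
  deltas=[
    {"tx": -0.4,"ty": 0,"tz": 0,"rx": 0,"ry": 0,"rz": 0,"jaw": 1},
    {"tx": -0.4,"ty": 0,"tz": 0,"rx": 0,"ry": 0,"rz": 0,"jaw": 1},
  ],
)

```text
time: 20.83
eef_pos: [659.6, 108.6, -24.7]
orientation: [180.0, -0.1, 83.1]
ft_force: [0.0, 4.7, -0.2]
width: 18.1
```

Call:
send_rows(
  deltas=[
    {"tx": 0.4,"ty": 0,"tz": 0,"rx": 0,"ry": 0,"rz": 0,"jaw": 1},
    {"tx": 0.4,"ty": 0,"tz": 0,"rx": 0,"ry": 0,"rz": 0,"jaw": 0.5},
    {"tx": 0.4,"ty": 0,"tz": 0,"rx": 0,"ry": 0,"rz": 0,"jaw": 0.3},
    {"tx": 0.4,"ty": 0,"tz": 0,"rx": 0,"ry": 0,"rz": 0,"jaw": 0.1},
    {"tx": 0.4,"ty": 0,"tz": 0,"rx": 0,"ry": 0,"rz": 0,"jaw": 0.1},
    {"tx": 0.4,"ty": 0,"tz": 0,"rx": 0,"ry": 0,"rz": 0,"jaw": 0.1},
  ],
)

```text
time: 21.33
eef_pos: [659.5, 107.7, -24.7]
orientation: [-180.0, 0.0, 83.1]
ft_force: [0.1, 0.5, 0.3]
width: 38.2
```

Run:
```python
from h import *
s=env.read_state();print(s['eef_pos'],s['ft_force'],s['width'])
im=capture('wrist')[:,:,::-1]
cv2.imwrite('pics/w20.png',cv2.resize(im[130:300,130:390],None,fx=3,fy=3,interpolation=cv2.INTER_CUBIC))
```

```text
[659.50948375 107.69797855 -24.73254785] [0.05401098 0.52387864 0.29519368] 38.21002894282555
```

View pics/w20.png

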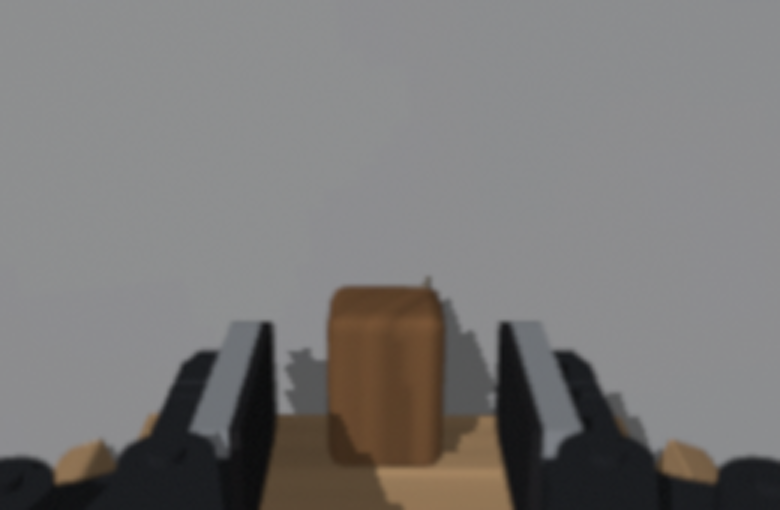

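Call:
send_rows(
  deltas=[
    {"tx": 2,"ty": 0,"tz": 0,"rx": 0,"ry": 0,"rz": 0,"jaw": 0.1},
    {"tx": 3,"ty": 0,"tz": -8,"rx": 0,"ry": 0,"rz": 0,"jaw": 0.1},
    {"tx": 3,"ty": 0,"tz": -25,"rx": 0,"ry": 0,"rz": 0,"jaw": 0.1},
    {"tx": 3,"ty": 0,"tz": -60,"rx": 0,"ry": 0,"rz": 0,"jaw": 0.1},
    {"tx": 3,"ty": 0,"tz": -100,"rx": 0,"ry": 0,"rz": 0,"jaw": 0.1},
    {"tx": 20,"ty": 0,"tz": -135,"rx": 0,"ry": 0,"rz": 0,"jaw": 0.1},
    {"tx": 50,"ty": 0,"tz": -160,"rx": 0,"ry": 0,"rz": 0,"jaw": 0.1},
    {"tx": 80,"ty": 0,"tz": -180,"rx": 0,"ry": 0,"rz": 0,"jaw": 0.1},
    {"tx": 80,"ty": 0,"tz": -200,"rx": 0,"ry": 0,"rz": 0,"jaw": 0.1},
    {"tx": 80,"ty": 0,"tz": -200,"rx": 0,"ry": 0,"rz": 0,"jaw": 0.1},
  ],
)

```text
time: 22.22
eef_pos: [672.2, 190.3, 181.6]
orientation: [179.4, -0.2, 83.2]
ft_force: [0.8, -1.2, 0.9]
width: 38.5
```

Run:
```python
from h import *
import pickle
s=env.read_state();print(s['time'],s['eef_pos'],s['ft_force'],s['width'],s['joint_velocities'].round(1))
m=camera_model('wrist');im=capture('wrist')[:,:,::-1];sc=capture('scene')[:,:,::-1]
pickle.dump(m,open('m21.pkl','wb'));cv2.imwrite('pics/w21r.png',im)
cv2.imwrite('pics/w21.png',cv2.resize(im,None,fx=1.56,fy=1.56,interpolation=cv2.INTER_CUBIC))
cv2.imwrite('pics/s21.png',cv2.resize(sc[100:260,170:380],None,fx=3.3,fy=3.3,interpolation=cv2.INTER_CUBIC))
```

```text
22.2167 [672.21598547 190.31068154 181.57186886] [ 0.77915085 -1.22096239  0.85381536] 38.48687887621009 [-1.6  1.5  4.2 -0.9 -3.2 -0.4]
```

View pics/w21.png

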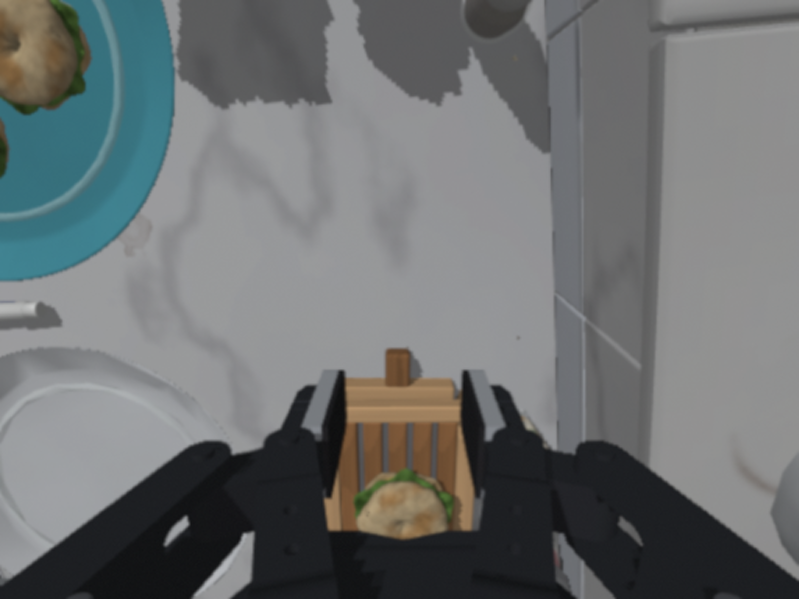

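View pics/s21.png

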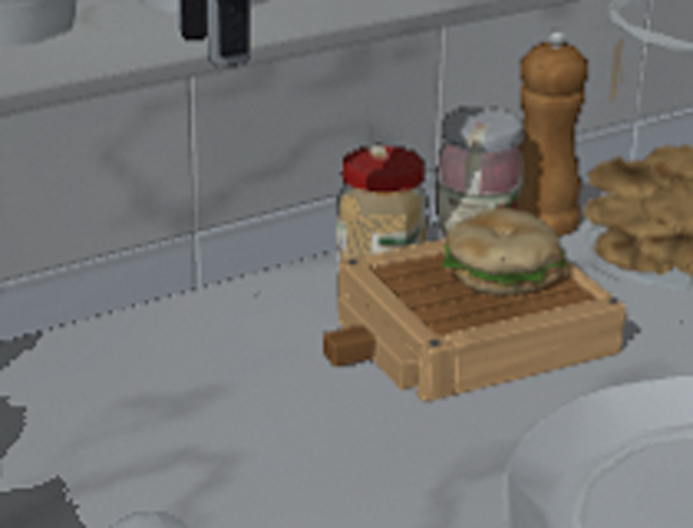

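Run:
```python
from h import *
import pickle
m=pickle.load(open('m21.pkl','rb'))
for n,p,z in [('tabend',(397.5,353),19),('barL',(347,388),20),('barR',(453,388),20)]: print(n,onz(m,(p[0]/1.56,p[1]/1.56),z).round(1))
s=env.read_state();print(s['time'],s['joint_velocities'].round(2))
```

```text
tabend [661.3 122.   19. ]
barL [617.6  97.3  20. ]
barR [701.9  86.8  20. ]
22.3167 [-0.98  1.6   3.02  0.02 -0.28 -0.01]
```

Call:
send_rows(
  deltas=[
    {"tx": 0,"ty": 0,"tz": 0,"rx": 0,"ry": 0,"rz": 0,"jaw": 0.1},
    {"tx": 0,"ty": 0,"tz": 0,"rx": 0,"ry": 0,"rz": 0,"jaw": 0.1},
    {"tx": 0,"ty": 0,"tz": 0,"rx": 0,"ry": 0,"rz": 0,"jaw": 0.1},
  ],
)

```text
time: 22.57
eef_pos: [668.1, 186.5, 173.6]
orientation: [-179.8, 0.1, 83.0]
ft_force: [-0.1, -0.1, -1.0]
width: 38.5
```

Run:
```python
from rig import workorder
print(workorder.sign_off())
```

```text
the job is handed in; nothing more can be done
None
```

The tray is in the tunnel, caught and let go. I handed the job in at about 22.6 s; sign-off gave no verdict.

I gripped the tab, slid the tray about 53 mm sideways onto the board's centre line and turned it 1.4°. Then I pushed it in straight and felt for the catch in steps of 1 mm, later 0.3 mm.

**What the last checks showed:**
- **Catch:** The push rose to 5.6 N over about 4 mm, then fell to about 0.5 N. It rose again to 5.3 N as the nose met the stop pad. A test pull of 4.5 N moved the tray only about 0.5 mm, so the catch was holding. I then pressed it lightly back home (4.7 N) and opened the gripper.
- **Pictures after release:** The bar stands roughly 8 mm outside the mouth, within the stated range, and the tray looks straight. The roll and both jars look where they were, judged by eye. The gripper is well above everything.

**What disagreed or could not be checked:**
- **Fingertips:** They sit about 33 mm behind the stated TCP, so my first close was in the air above the tab. I worked at a TCP height of about −25 mm instead, watching the force all the way down.
- **Tab position:** After release the tab end measured about 1.7 mm farther out than the grip position predicted. The arm was still settling, and that is within the 2 mm camera calibration.
- **Stop pad:** I cannot read its travel directly. That it is pressed the right amount is inferred from the forces before I let go.

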